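# Refit the honed iron and wedge in a low-angle mitre plane

### The job

Put the mitre plane back together: take the freshly honed iron off the strop block and lay it bevel up on the plane's sloping bed, cutting edge down in the mouth below the brass crossbar, its slot fully down over the locating pin and the iron lying flat between the plane's sides. Then slide the wooden wedge, thin end first and flat side down, along the iron under the crossbar until it is snug, and let go of it there. Leave the wax tin, the brass hammer and the rusty old iron where they are.

Things in the scene. Friction and masses are not known exactly. Their poses are not given: they have to be found in the camera images.
- plane: Mitre plane 200 x 65 mm, dark steel sides, round walnut front knob (toe), fixed on a black non-slip mat 235 x 105 x 3 mm. Origin on the bench top below mid-sole; x to the toe, z up. Sides 5 mm thick, 55 mm apart inside, 58 mm high from x = -10 to 26 mm, falling to 30 mm at the toe; behind x = -10 mm under 20 mm high, leaving room for fingers beside the rear bed.
- bed: Bed for the iron, fixed in the plane, falling 20 deg to the toe. Origin on its surface on the locating pin's axis, 89 mm behind the plane's origin, 56 mm above the bench; x down the slope (mouth at x = 137 mm), y across, z off the bed. Brass pin, 8 mm diameter, 7.5 mm tall, top 2.5 mm tapered. Bed 55 mm wide from x = 77 to 137 mm, behind that only a rib 26 mm wide, its rear end at x = -10 mm.
- crossbar: Round brass bar, 10 mm diameter, fixed across the plane between the high sides. Origin at its middle, 92 mm down the slope from the pin, its axis 27 mm off the bed: 22 mm free between bed and bar, 17 mm when the iron lies there. The iron must be passed below it from behind.
- iron: Freshly honed iron of bright steel, 165 x 48 x 5 mm, 0.2 to 0.4 kg, lying bevel up along the strop block and overhanging it about 7 mm each side. Origin at the centre of its underside; x along it to the cutting edge, z up through the bevelled face. The bevel takes the last 12 mm.
- iron_slot (a point): Centre of the iron's slot at the underside: a rectangular through hole 12 mm long by 11 mm wide, 54.5 mm from the iron's origin towards the square (tail) end, 137 mm from the cutting edge.
- iron_edge (a point): Middle of the cutting edge, at the underside, 82.5 mm from the iron's origin.
- wedge: Walnut wedge lying flat side down on the bench, 100 mm long, 46 mm wide, 12.3 mm thick at the thin end growing to 26.6 mm, about 75 g; a round brass strike button is let into its sloping face near the thick end. Origin at the centre of its flat underside; x to the thin end, z up. On the iron it binds under the crossbar with its thin end about 124 mm down the slope from the pin; a push of 5 to 10 N is enough.
- wedge_tip (a point): Middle of the lower edge of the wedge's thin end, 50 mm from the wedge's origin.
- strop: Strop block, oak with brown leather on top, 170 x 34 x 26 mm, with a round handle at the tail end of the iron; loose, 0.35 kg. Origin at the centre of the block's underside, x away from the handle.
- wax_tin: Round tin of wax, 68 mm in diameter, 30 mm high. Origin at the centre of its underside. A bystander.
- brass_hammer: Small hammer with a wooden handle and a brass head, 170 mm long. Origin on the bench below the handle, about the middle of the hammer. A bystander.
- old_iron: Rusty old plane iron, 130 x 40 x 4 mm, flat on the bench. Origin at the centre of its underside. A bystander, not for this plane.
Not all that is in view belongs to the job. What is shaped like the iron but turquoise is not meant.

How it is judged:
By the outcome, as a careful person would: the job done as asked, in the order asked, and still so for the second after the job is handed in, with the robot touching nothing.
It also fails if it takes over 56 s, if anything falls off the work surface, if the arm or the gripper's body presses on something with over 40 N, if the wrist force passes 120 N, or if a joint passes its speed limit or range.

### The arm

A 6-joint arm with a two-finger parallel gripper is mounted at the origin on the work surface. World frame = base frame: x ahead of the robot, y to its left, z up, the work surface at z = 0. Lengths are in m, angles in rad, forces in N, time in s.
With the tool pointing down it reaches from about 0.325 to 0.9 m from the base axis. Payload 3.5 kg.
Tool frame: the origin (TCP) lies between the finger pads; the fingertips stand 19 mm ahead of it and the grasp point (between the pads) is the TCP; x points along the fingers, z is the direction in which the jaws open and shut, and the axes are right-handed (so a half turn about x gives the same grasp; the last joint's range is limited). The gripper opens to 85 mm and grips with 20 to 120 N. Pads are 22 mm wide; open, the fingers measure 114 mm over their backs; the gripper's body (76 mm by 85 mm) begins 54 mm behind the grasp point. The pads swing forward as they close: fully open they stand 13 mm farther back than shut.
Start: joints at [-0.103, 0.276, -0.026, 1.268, 0, 1.467], TCP at [0.625, -0, 0.25] pointing down, gripper open.
Joint ranges: [-3.12, 3.12], [-0.85, 1.88], [-1.08, 1.24], [-1.95, 2.15], [-1.57, 1.53], [-3.14, 3.14]. Speed limits (rad/s): [2.57, 2.57, 3.14, 3.14, 3.14, 3.14].

### API

Orientations are given as [roll, pitch, yaw] about the fixed x, y, z axes, in that order (R = Rz(yaw) Ry(pitch) Rx(roll)).
In Python, from cell import ctrl gives the robot as it stands.
- The arm moves only by the tool move_arm, never from a script. Its argument "commands" is a list of rows, each a list of 3 entries, a list of its own where there are three numbers: the shift along the tool's x, y, z in mm, then the turn, a rotation vector about the tool's x, y, z in degrees, then the opening, from 0 (shut) to 1 (fully open). In form: [[[dx, dy, dz], [wx, wy, wz], hand], ...]. A call has 1 to 5 rows; each row is the pose to reach, as a shift and turn from the pose measured when the call began, along the tool's axes at that moment; what a row does not reach only later rows make up. A row lasts 1/10 s, in which the tool goes at most 50 mm and 8.59 degrees, less where a joint would pass 70% of its speed; a pose out of reach is approached as far as the arm can. A call with a gripper value outside its range is refused whole. The fingers move at their own pace and stop on an object; "newtons" is the grip in N (left out, the last holds). Time passes only in rows, so rows that repeat a pose let the fingers close. It gives the time, the measured TCP pose, the force and the opening at its end, in the units of the state.
- ctrl.observe(): the state, without advancing time (a new reading comes with each control period).
- ctrl.capture(name): name is "scene" or "side" or "wrist"; returns a dict with "img" (480x640x3 uint8, blue, green, red), "depth" (480x640 float32, m along the optical axis (not along the pixel's ray), 0 where there is no reading), "fx", "fy", "cx", "cy" (pixels), "k1" (the pictures are not rectified: a ray, as slopes to the right and down, at radius r is drawn at 1 + k1 r^2 times it, then the intrinsics apply), "world_to_cam" (4x4, takes a point from world to camera coordinates); the wrist camera has in their place "T_tool_cam" (4x4, takes a point from camera to tool coordinates, whose origin is the TCP and whose axes are the tool frame's). Camera axes: x right, y up, looking along -z (the intrinsics and any distortion apply to the point x, -y, -z); pixel columns grow to the right and rows downward; lengths in m; the calibration is good to about 2 mm. A picture is of the moment at which its call begins: read the wrist's pose just before it.
- ctrl.finish_job(): hands the job in, once; it reports no verdict.
Trained networks look in a picture, given as the dict that the camera call returned (one of the last four; its "shot" number tells which), for a name from the list of things; names that differ only in an ending like _2 or _b are one class to them, and where a whole thing is asked for, a point or a joint stands for the part that bears it (a point fixed in the world has none). Each returns a list of dicts, best first, with "confidence" (0 to 1); they miss things now and then, are a little off and sometimes report something else, mostly with a low value. They report only what shows in the picture. A call takes as long as a camera call. They do not tell look-alikes from the thing itself.
- ctrl.search_frame(picture, label): "box" ([left, top, right, bottom] in pixels, round what is visible of it).
- ctrl.trace(picture, label): "mask" (480x640 bool, what is visible of it) and "box" ([left, top, right, bottom] in pixels, round what is visible of it).
The state is a dict: "time_s": time; "joint_pos": joint angles; "joint_vel": joint speeds; "effort": joint torques, N m; "ee_pos": TCP position; "tool_rot": TCP orientation; "ft_force": force on the tool from outside, world axes, zero at the start; "moment": the same for the moment, N m; "opening": opening from 0.0 (shut) to 1.0 (fully open).
Only numpy, scipy, OpenCV 4.12 (cv2) and the standard library are available. Lean on these libraries where they do the work, as an engineer would, in place of code of your own. Each camera call takes 0.05 s, during which the arm holds its last target.

## Working session

There is one attempt and no reset: what is moved stays moved. The work goes in short steps, Python scripts to look and compute and a tool call to move; the robot and the scene stay as the last step left them, time stands still between calls to the robot, and variables do not carry over. Pictures are saved under pics/ and viewed, and the job is handed in when it is done.

Besides the shell and the picture viewer there is one more tool, called after "Request:" in YAML: its name, and indented under it one key for each argument. move_arm: Moves the arm, as the interface text tells. Its arguments: {"type":"object","properties":{"commands":{"type":"array","items":{"type":"array"}},"newtons":{"type":"number"}},"required":["commands"]}

```bash
ls -la; mkdir -p pics; cat > h.py <<'E'
import numpy as np, cv2
from scipy.spatial.transform import Rotation as R
from cell import ctrl
def ray(c,u,v):
    xd=(np.asarray(u,float)-c['cx'])/c['fx']; yd=(np.asarray(v,float)-c['cy'])/c['fy']
    x,y=xd.copy(),yd.copy()
    for _ in range(20):
        s=1+c['k1']*(x*x+y*y); x=xd/s; y=yd/s
    return x,y
def c2w(c,st=None):
    if 'world_to_cam' in c: return np.linalg.inv(np.array(c['world_to_cam']))
    T=np.eye(4); T[:3,:3]=R.from_euler('xyz',st['tool_rot']).as_matrix(); T[:3,3]=st['ee_pos']
    return T@np.array(c['T_tool_cam'])
def pts(c,u,v,st=None):
    x,y=ray(c,u,v); d=c['depth'][np.asarray(v,int),np.asarray(u,int)]
    P=np.stack([x*d,-y*d,-d,np.ones_like(d)],-1)
    return (P@c2w(c,st).T)[...,:3]
def onplane(c,u,v,z,st=None):
    x,y=ray(c,u,v); T=c2w(c,st); D=np.stack([x,-y,-np.ones_like(x)],-1)@T[:3,:3].T
    s=(z-T[2,3])/D[...,2]; return T[:3,3]+D*s[...,None]
def proj(c,P,st=None):
    T=np.linalg.inv(c2w(c,st)); q=np.asarray(P)@T[:3,:3].T+T[:3,3]
    x=q[...,0]/-q[...,2]; y=-q[...,1]/-q[...,2]; s=1+c['k1']*(x*x+y*y)
    return np.stack([c['cx']+c['fx']*x*s,c['cy']+c['fy']*y*s],-1)
E
python3 - <<'E'
from h import *
import pickle
st=ctrl.observe();print(st)
for n in ['scene','side','wrist']:
    s=ctrl.observe();c=ctrl.capture(n);cv2.imwrite(f'pics/{n}0.png',c['img'])
    pickle.dump((s,c),open(f'{n}0.pkl','wb'))
    print(n,{k:v for k,v in c.items() if k not in('img','depth')})
    if n!='wrist' or 1:
        for l in ['plane','iron','wedge','strop','crossbar','wax_tin','brass_hammer','old_iron','bed','iron_slot']:
            print(l,[(d['box'],round(d['confidence'],2)) for d in ctrl.search_frame(c,l)])
E
```

```text
total 12
drwxr-xr-x  3 agent agent 4096 Dec  7 15:56 .
drwxr-xr-x 23 root  root  4096 Dec  7 15:56 ..
drwxr-xr-x  2 agent agent 4096 Dec  7 15:56 pics
{'time_s': 0.0, 'joint_pos': array([-1.03387566e-01,  2.77147676e-01, -2.78808881e-02,  1.26798770e+00,
        3.68831785e-06,  1.46740392e+00]), 'joint_vel': array([-0.00118348,  0.00076   ,  0.00026013, -0.00062996, -0.00035028,
        0.00245897]), 'effort': array([-1.23772923e-03, -4.45513523e+01,  2.95201170e+01,  1.64704624e-02,
       -2.18722530e-04, -1.59438730e-05]), 'ee_pos': array([6.24270274e-01, 7.45377290e-05, 2.49150526e-01]), 'tool_rot': array([3.0365388 , 1.56857639, 3.03654363]), 'ft_force': array([-0.11458091,  1.30771311,  0.70530249]), 'moment': array([-0.05006626, -0.07018325,  0.00226297]), 'opening': 0.9996315725393465}
scene {'fx': 482.44864368390495, 'fy': 482.44864368390495, 'cx': 315.6504438123866, 'cy': 240.32780133765723, 'k1': -0.05558726797852259, 'world_to_cam': array([[-0.18194777,  0.9833068 , -0.00165798,  0.29379036],
       [-0.85370687, -0.1571299 ,  0.4964824 ,  0.34054328],
       [ 0.487934 
[... 1983 characters left out ...]
   7.88445161e-02],
       [ 9.99999723e-01, -7.42988460e-04, -5.22042540e-05,
        -3.76363158e-04],
       [ 0.00000000e+00,  0.00000000e+00,  0.00000000e+00,
         1.00000000e+00]]), 'shot': 3}
plane [([225.7, 0.3, 350.8, 121.3], 0.79)]
iron [([181.4, 395.4, 313.9, 442.3], 0.78)]
wedge [([114.6, 178.6, 181.9, 282.5], 0.9), ([385.4, 372.3, 439.7, 448.4], 0.39)]
strop [([190.2, 393.2, 325.3, 432.5], 0.76)]
crossbar []
wax_tin [([81.7, 0.1, 147.8, 17.3], 0.56)]
brass_hammer [([289.7, 243.2, 463.7, 302.9], 0.78), ([114.8, 177.2, 182.3, 283.7], 0.62)]
old_iron [([386.0, 374.3, 441.1, 450.2], 0.76)]
bed [([267.7, 31.6, 300.8, 122.1], 0.82)]
iron_slot [([183.1, 399.6, 316.7, 438.7], 0.72)]
```

View pics/scene0.png

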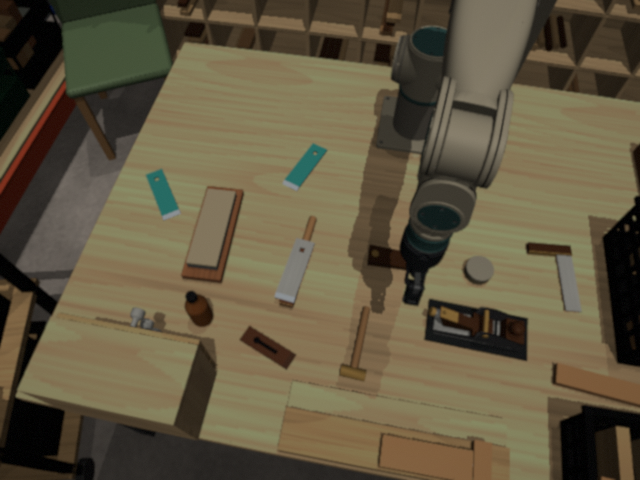

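View pics/side0.png

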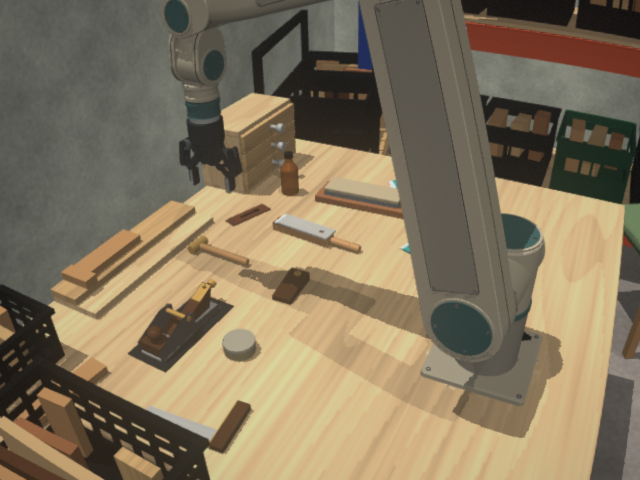

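View pics/wrist0.png

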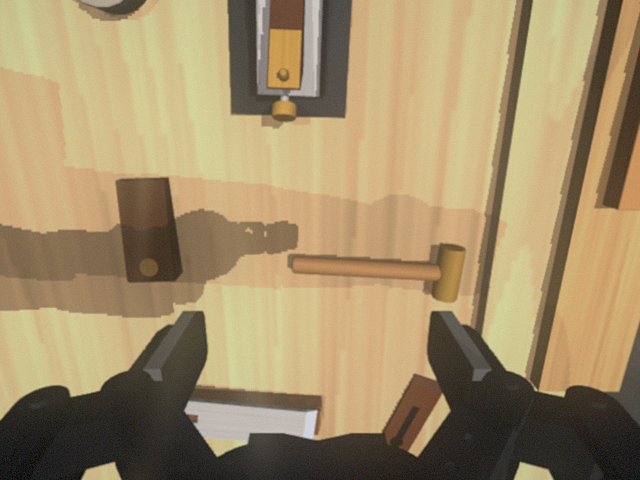

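The pictures show the iron on the strop at scene (295,270), the wedge at (387,258) partly under the hand's shadow, the plane at (478,330) with its toe knob to the right, and the bystanders. The turquoise irons at (305,165) and (162,193) are decoys. Next I measure from depth.

```bash
python3 - <<'E'
from h import *
import pickle
for n in ['scene','side','wrist']:
    s,c=pickle.load(open(f'{n}0.pkl','rb'))
    img=c['img']
    for l in ['plane','iron','wedge','strop','bed','crossbar','wax_tin','brass_hammer','old_iron']:
        try: r=ctrl.trace(c,l)
        except Exception as e: print(e); continue
        for d in r[:2]:
            if d['confidence']<.4: continue
            m=d['mask']; m2=cv2.erode(m.astype(np.uint8),np.ones((3,3)))
            v,u=np.nonzero(m2&(c['depth']>0))
            if len(v)<8: continue
            P=pts(c,u,v,s); k=P[:,2]; 
            zq=np.percentile(k,[5,50,95])
            r_=cv2.minAreaRect((P[:,:2]*1000).astype(np.float32))
            print(n,l,round(d['confidence'],2),'z',zq.round(4),'rect',np.round(r_[0],1),np.round(r_[1],1),round(r_[2],1))
c=pickle.load(open('scene0.pkl','rb'))[1]['img']
cv2.imwrite('pics/z1.png',cv2.resize(c[200:380,270:540],None,fx=2.96,fy=2.96,interpolation=cv2.INTER_CUBIC))
c=pickle.load(open('side0.pkl','rb'))[1]['img']
cv2.imwrite('pics/z2.png',cv2.resize(c[200:380,110:380],None,fx=2.96,fy=2.96,interpolation=cv2.INTER_CUBIC))
E
```

```text
scene plane 0.85 z [0.0009 0.0182 0.0577] rect [604.  189.8] [234.7 105.5] 88.3
scene iron 0.92 z [0.0018 0.0055 0.0093] rect [ 370.9 -654.8] [162.5  41.8] 37.2
scene iron 0.75 z [0.0012 0.0049 0.0084] rect [ 210.5 -291.6] [ 45.7 162.3] 68.9
scene wedge 0.81 z [0.0119 0.0198 0.0261] rect [463.7 -35.9] [45.7 86.5] 2.6
scene bed 0.52 z [0.0453 0.0538 0.0608] rect [608.4 141.2] [ 43.6 130.6] 6.4
scene crossbar 0.52 z [0.0503 0.0539 0.0563] rect [604.9 200.5] [50.1  9.8] 1.2
scene wax_tin 0.94 z [0.0135 0.0287 0.0324] rect [462.3 189.8] [60.8 63.8] 68.9
scene brass_hammer 0.96 z [0.017  0.0218 0.0271] rect [687.7 -72. ] [ 52.8 168.9] 86.3
scene old_iron 0.58 z [0.0007 0.0044 0.0078] rect [ 734.4 -275.9] [125.   33.6] 69.9
side plane 0.97 z [0.0007 0.0207 0.0564] rect [602.3 197.7] [235.9 106.5] 87.4
side iron 0.75 z [0.0281 0.0313 0.0342] rect [ 538.5 -244.3] [ 48.8 155.4] 83.6
side iron 0.53 z [0.045  0.0527 0.0592] rect [602.6 145.1] [126.6  41.3] 87.2
side strop 0.91 z [0.006  0.0138 0.0217] rect [ 501.4 -229.2] [250.1  20.8] 0.1
side bed 0.89 z [0.0453 0.0528 0.0594] rect [600.4 146.
[... 306 characters left out ...]
0.057 ] rect [599.5 122.8] [ 98.8 104.3] 87.9
wrist iron 0.9 z [0.0295 0.0318 0.0329] rect [ 549.9 -248.7] [ 48.5 141.3] 83.5
wrist strop 0.69 z [0.0049 0.013  0.0264] rect [ 555.  -245.5] [ 33.4 147. ] 85.6
wrist bed 0.61 z [0.0453 0.053  0.0608] rect [598.8 107.2] [65.8 23.1] 87.3
wrist crossbar 0.71 z [0.0295 0.0318 0.0329] rect [ 550.2 -248.7] [ 48.5 141.8] 83.5
wrist crossbar 0.66 z [0.0109 0.0193 0.0265] rect [458.8 -29.3] [46.9 98.5] 1.6
wrist wax_tin 0.76 z [0.0074 0.0258 0.0314] rect [461.1 162.5] [38.6  8.1] 10.0
wrist brass_hammer 0.83 z [0.0158 0.022  0.0266] rect [683.8 -71.9] [ 55.2 168.3] 88.6
wrist old_iron 0.67 z [0.0029 0.0048 0.006 ] rect [ 737.2 -260.3] [101.   39.2] 69.3
```

View pics/z1.png

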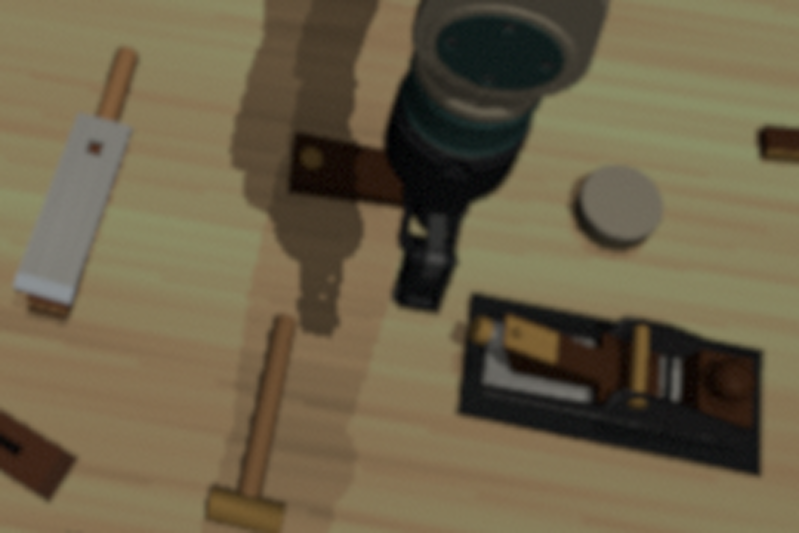

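View pics/z2.png

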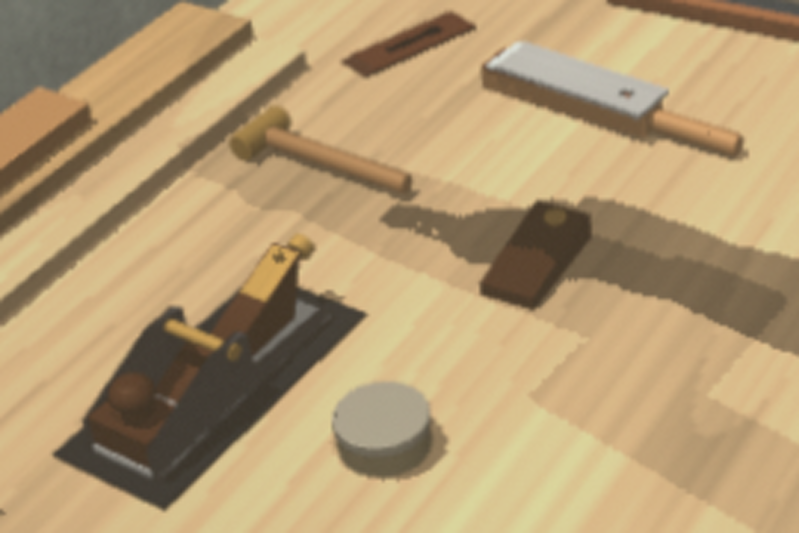

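```bash
cat >> h.py <<'E'
def Rt(yd,normal=(0,0,1)):
    """tool rotation: x = -normal, y ~ yd (projected)"""
    n=np.array(normal,float); n/=np.linalg.norm(n); x=-n
    y=np.array(yd,float); y-=x*(y@x); y/=np.linalg.norm(y)
    return np.stack([x,y,np.cross(x,y)],1)
def togo(pos,Rm,quiet=False):
    s=ctrl.observe(); Rc=R.from_euler('xyz',s['tool_rot']).as_matrix()
    d=Rc.T@(np.array(pos)-s['ee_pos'])*1000; w=np.degrees(R.from_matrix(Rc.T@Rm).as_rotvec())
    print('t',round(s['time_s'],2),'pos',np.round(s['ee_pos']*1000,1),'open',round(s['opening'],3),'F',np.round(s['ft_force'],1),'M',np.round(s['moment'],2),'j',np.round(s['joint_pos'],2))
    print('shift',np.round(d,1),'turn',np.round(w,2)); return d,w
E
python3 - <<'E'
from h import *
a=np.radians(-6.4)
togo((.53,-.245,.17),Rt((-np.cos(a),-np.sin(a),0)))
print(R.from_euler('xyz',ctrl.observe()['tool_rot']).as_matrix().round(3))
E
```

```text
t 3.0 pos [625.   -0.  250.3] open 1.0 F [-0.3  0.4  0.3] M [-0.01  0.03  0.02] j [-0.1   0.28 -0.03  1.27 -0.    1.47]
shift [  80.3 -245.   -95. ] turn [-83.6  -0.   -0. ]
[[-0.  0.  1.]
 [-0.  1. -0.]
 [-1. -0. -0.]]
```

Request:
move_arm:
  commands:
    - [[8,-25,-10],[-8.5,0,0],1]
    - [[16,-60,-25],[-17,0,0],1]
    - [[32,-110,-45],[-25.5,0,0],1]
    - [[48,-155,-62],[-34,0,0],1]
    - [[60,-195,-78],[-42.5,0,0],1]

```text
time_s: 3.5
ee_pos: [0.5495, -0.1887, 0.1923]
tool_rot: [-1.204, 1.57, -0.473]
ft_force: [-0.3, 0.2, 0.2]
opening: 0.996
```

```bash
python3 - <<'E'
from h import *
a=np.radians(-6.4)
togo((.53,-.245,.17),Rt((-np.cos(a),-np.sin(a),0)))
E
```

```text
t 3.5 pos [ 549.5 -188.7  192.3] open 0.996 F [-0.3  0.2  0.2] M [-0.01 -0.04  0.04] j [-0.44  0.24 -0.21  1.13 -0.    0.4 ]
shift [ 22.3 -28.9 -52.1] turn [-4.176e+01  0.000e+00  3.000e-02]
```

Request:
move_arm:
  commands:
    - [[5,-6,-10],[-8.4,0,0],1]
    - [[10,-12,-21],[-16.8,0,0],1]
    - [[15,-18,-32],[-25.2,0,0],1]
    - [[20,-24,-43],[-33.5,0,0],1]
    - [[22.3,-29,-52],[-41.7,0,0],1]

```text
time_s: 4.0
ee_pos: [0.5296, -0.2456, 0.1695]
tool_rot: [1.539, 1.571, 3.002]
ft_force: [-0.0, 0.1, 0.1]
opening: 1.004
```

```bash
python3 - <<'E'
from h import *
import pickle
a=np.radians(-6.4)
togo((.53,-.245,.17),Rt((-np.cos(a),-np.sin(a),0)))
s=ctrl.observe();c=ctrl.capture('wrist');pickle.dump((s,c),open('w1.pkl','wb'));cv2.imwrite('pics/w1.png',c['img'])
E
```

```text
t 4.0 pos [ 529.6 -245.6  169.5] open 1.004 F [-0.   0.1  0.1] M [ 0.02 -0.    0.05] j [-0.54  0.26 -0.23  1.09 -0.   -0.44]
shift [-0.5 -0.4  0.6] turn [ 0.25  0.   -0.01]
```

View pics/w1.png

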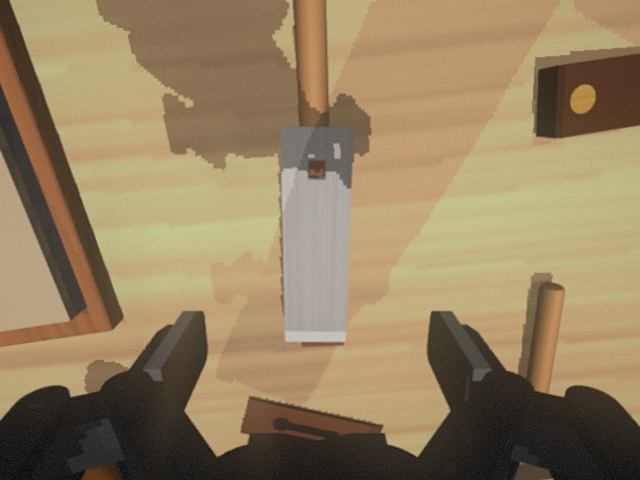

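The iron lies centrally, with its tail at row 127, the slot at (316,169) and the edge at row 342. Both fingers straddle it. I fit it precisely.

```bash
python3 - <<'E'
from h import *
import pickle
s,c=pickle.load(open('w1.pkl','rb'))
V,U=np.mgrid[0:480,0:640]
P=pts(c,U,V,s)
m=(P[...,2]>.024)&(P[...,2]<.038)&(U>260)&(U<370)&(V>115)&(V<350)
n,l,stt,ce=cv2.connectedComponentsWithStats(m.astype(np.uint8));
k=1+np.argmax(stt[1:,4]); m=l==k; print(stt[k], 'z',np.percentile(P[m][:,2],[5,50,95]))
from scipy.ndimage import binary_fill_holes
v,u=np.nonzero(m); Q=onplane(c,u,v,.031,s)
r=cv2.minAreaRect((Q[:,:2]*1000).astype(np.float32)); print(r)
# slot
h=binary_fill_holes(m)&~m; v,u=np.nonzero(h); print('hole',len(u), u.mean() if len(u) else 0, v.mean() if len(v) else 0)
g=cv2.cvtColor(c['img'],cv2.COLOR_BGR2HSV)
hh=(g[...,1]>90)&(U>300)&(U<334)&(V>152)&(V<188); v,u=np.nonzero(hh); print('slot px',len(u),u.mean(),v.mean(),onplane(c,u.mean(),v.mean(),.031,s),onplane(c,np.array([u.min(),u.max()]),np.array([v.min(),v.max()]),.031,s))
# rows: edges
for row in (140,200,260,320):
    uu=np.nonzero(m[row])[0]; print(row,onplane(c,np.array([uu.min()-.5,uu.max()+.5]),np.array([row,row]),.031,s)[:,:2].round(4).tolist())
E
```

```text
[  280   127    73   220 14567] z [0.02907318 0.03169676 0.0328426 ]
((540.7535400390625, -248.61329650878906), (48.119171142578125, 166.85894775390625), 83.35047912597656)
hole 48 314.8125 233.27083333333334
slot px 166 316.5421686746988 170.03012048192772 [ 0.48604307 -0.24182136  0.031     ] [[ 0.48014029 -0.24631712  0.031     ]
 [ 0.49122252 -0.23793211  0.031     ]]
140 [[0.4637, -0.2642], [0.4689, -0.216]]
200 [[0.5041, -0.2683], [0.5092, -0.2205]]
260 [[0.5486, -0.2736], [0.5536, -0.2262]]
320 [[0.5979, -0.2795], [0.603, -0.2318]]
```

```bash
python3 - <<'E'
from h import *
a=np.radians(-6.65)
togo((.5259,-.2469,.027),Rt((-np.cos(a),-np.sin(a),0)))
E
```

```text
t 4.05 pos [ 529.2 -246.8  169.3] open 0.998 F [ 0.  -0.8 -0.7] M [-0.07  0.04 -0.03] j [-0.55  0.26 -0.23  1.09 -0.   -0.44]
shift [142.3   3.2  -0.3] turn [ 0.66 -0.06 -0.03]
```

Request:
move_arm:
  commands:
    - [[40,3,0],[0.5,0,0],1]
    - [[80,3,0],[0.5,0,0],1]
    - [[110,3,0],[0.5,0,0],1]
    - [[128,3,0],[0.5,0,0],1]
    - [[142,3,0],[0.5,0,0],1]

```text
time_s: 4.55
ee_pos: [0.5255, -0.2459, 0.0258]
tool_rot: [1.656, 1.569, 3.112]
ft_force: [0.6, -0.0, 0.6]
opening: 1.002
```

```bash
python3 - <<'E'
from h import *
a=np.radians(-6.65)
togo((.5259,-.2469,.027),Rt((-np.cos(a),-np.sin(a),0)))
s=ctrl.observe();c=ctrl.capture('wrist');cv2.imwrite('pics/w2.png',c['img'])
E
```

```text
t 4.55 pos [ 525.5 -245.9   25.8] open 1.002 F [ 0.6 -0.   0.6] M [ 0.02 -0.01 -0.07] j [-0.55  0.41 -0.37  0.8  -0.   -0.43]
shift [-1.2 -0.5 -1. ] turn [ 0.05 -0.01 -0.13]
```

View pics/w2.png

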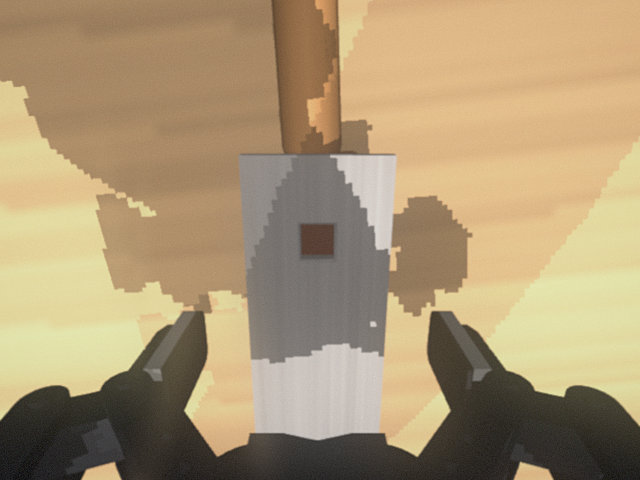

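The fingers sit on both sides of the iron and the slot is visible at (318,240). I close now.

Request:
move_arm:
  commands:
    - [[0,0,0],[0,0,0],0.5]
    - [[0,0,0],[0,0,0],0.4]
    - [[0,0,0],[0,0,0],0.3]
    - [[0,0,0],[0,0,0],0.3]
    - [[0,0,0],[0,0,0],0.3]
  newtons: 60

```text
time_s: 5.1
ee_pos: [0.5258, -0.2461, 0.0257]
tool_rot: [1.79, 1.569, -3.037]
ft_force: [0.3, 0.9, 5.6]
opening: 0.543
```

Request:
move_arm:
  commands:
    - [[-2,0,0],[0,0,0],0.3]
    - [[-8,0,0],[0,0,0],0.3]
    - [[-20,0,0],[0,0,0],0.3]
    - [[-40,0,0],[0,0,0],0.3]
    - [[-60,0,0],[0,0,0],0.3]

```text
time_s: 5.6
ee_pos: [0.5252, -0.2457, 0.0863]
tool_rot: [1.497, 1.568, 2.953]
ft_force: [0.9, 0.7, -3.0]
opening: 0.543
```

```bash
python3 - <<'E'
from h import *
import pickle
s=ctrl.observe();c=ctrl.capture('wrist');pickle.dump((s,c),open('w3.pkl','wb'));cv2.imwrite('pics/w3.png',c['img']);print(s['ee_pos'],s['opening'],s['ft_force'])
E
```

```text
[ 0.52521666 -0.24566218  0.08625978] 0.5431260208256498 [ 0.91675092  0.7468753  -3.01636497]
```

View pics/w3.png

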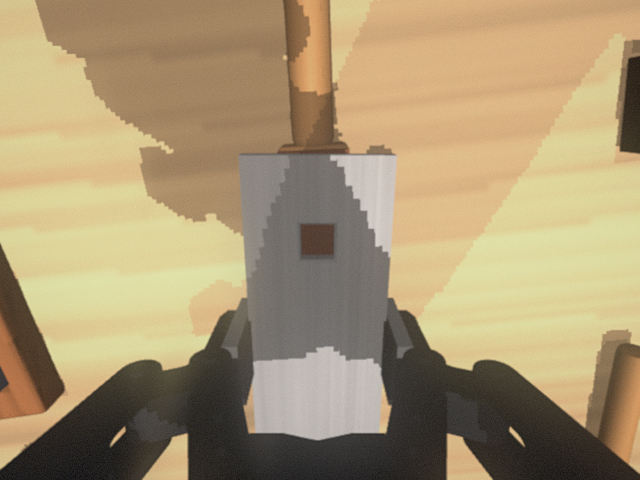

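The iron is lifted, held squarely, slot at (318,240), and the strop is left behind. I measure the iron in the tool frame and move over to see the plane.

```bash
cat >> h.py <<'E'
def ironTool(c,show=True):
    """iron in the tool frame from wrist picture"""
    T=np.array(c['T_tool_cam'])
    V,U=np.mgrid[0:480,0:640]; x,y=ray(c,U,V); d=c['depth']
    P=np.stack([x*d,-y*d,-d],-1)@T[:3,:3].T+T[:3,3]
    reg=(V>165)&(V<300)&(U>255)&(U<380)&~((abs(U-318)<24)&(abs(V-240)<24))&(d>0)
    Q=P[reg]; A=np.c_[Q[:,1:],np.ones(len(Q))]; w=np.ones(len(Q))>0
    for _ in range(4):
        k=np.linalg.lstsq(A[w],Q[w,0],rcond=None)[0]; r=Q[:,0]-A@k; w=abs(r)<.0025
    # plane x = k0*y+k1*z+k2 (top face)
    def hit(u,v):
        a,b=ray(c,u,v); D=np.stack([a,-b,-np.ones_like(a)],-1)@T[:3,:3].T; O=T[:3,3]
        s=(k[0]*O[1]+k[1]*O[2]+k[2]-O[0])/(D[...,0]-k[0]*D[...,1]-k[1]*D[...,2]); return O+D*s[...,None]
    hs=cv2.cvtColor(c['img'],cv2.COLOR_BGR2HSV)
    # slot by non-iron look: saturation
    b=(hs[...,1]>70)&(abs(U-318)<28)&(abs(V-240)<28)
    if b.sum()>30:
        n,l,stt,ce=cv2.connectedComponentsWithStats(b.astype(np.uint8)); j=1+np.argmax(stt[1:,4]); bb=stt[j]
        print('slot bbox',bb, 'tool',(hit(np.array([bb[0]-.5+bb[2]/2.]),np.array([bb[1]-.5+bb[3]/2.]))*1000).round(1))
    top=(abs(P[...,0]-(k[0]*P[...,1]+k[1]*P[...,2]+k[2]))<.004)
    out=[]
    for row in range(175,300,15):
        uu=np.nonzero(top[row])[0]; uu=uu[(uu>200)&(uu<440)]; e=hit(np.array([uu.min()-.5,uu.max()+.5]),np.array([row,row]))*1000; out.append([e[:,1].mean(),e[:,2].mean(),e[1,2]-e[0,2]])
    out=np.array(out); f=np.polyfit(out[:,0],out[:,1],1)
    cols=[np.nonzero(top[100:200,u])[0].min()+100-.5 for u in range(260,380,10)]
    te=hit(np.arange(260,380,10.),np.array(cols))*1000
    print('plane: dx/dy deg',np.degrees(np.arctan(k[0])).round(2),'dx/dz',np.degrees(np.arctan(k[1])).round(2),'x at 0',(k[2]*1000).round(2))
    print('mid z at y=-? slope',f.round(3),'deg',np.degrees(np.arctan(f[0])).round(2),'width',out[:,2].mean().round(1),'tail y',te[:,1].mean().round(2))
    return k
E
python3 - <<'E'
from h import *
import pickle
s,c=pickle.load(open('w3.pkl','rb')); ironTool(c)
togo((.603,.03,.23),Rt((0.03,-1,0)))
E
```

```text
slot bbox [301 225  33  30 917] tool [[-6.1 41.1 -0.6]]
plane: dx/dy deg -0.17 dx/dz 0.0 x at 0 -5.97
mid z at y=-? slope [-0.006 -0.425] deg -0.34 width 47.9 tail y 68.4
t 5.65 pos [ 527.7 -247.1   90.2] open 0.541 F [-0.  -0.3 -0. ] M [-0.06 -0.03 -0.02] j [-0.55  0.33 -0.32  0.92 -0.   -0.43]
shift [-140.4  -43.5  283.6] turn [-98.3   -0.24  -0.  ]
```

Request:
move_arm:
  commands:
    - [[-25,-5,5],[-4,0,0],0.3]
    - [[-55,-12,15],[-10,0,0],0.3]
    - [[-90,-20,35],[-17,0,0],0.3]
    - [[-120,-28,65],[-25,0,0],0.3]
    - [[-145,-36,100],[-33,0,0],0.3]

```text
time_s: 6.15
ee_pos: [0.5751, -0.1514, 0.2371]
tool_rot: [-2.749, 1.565, -0.713]
ft_force: [0.8, -0.5, -3.1]
opening: 0.543
```

```bash
python3 - <<'E'
from h import *
togo((.603,.18,.25),Rt((0.03,-1,0)))
E
```

```text
t 6.15 pos [ 575.1 -151.4  237.1] open 0.543 F [ 0.8 -0.5 -3.1] M [-0.01 -0.06  0.02] j [-0.37  0.23 -0.12  1.22 -0.   -0.83]
shift [ -14.1 -173.6  283.6] turn [-6.507e+01 -3.500e-01 -6.000e-02]
```

Request:
move_arm:
  commands:
    - [[-2,-20,33],[-8,0,0],0.3]
    - [[-4,-41,68],[-16,0,0],0.3]
    - [[-7,-63,104],[-24,0,0],0.3]
    - [[-9,-85,140],[-32,0,0],0.3]
    - [[-11,-107,176],[-40,0,0],0.3]

```text
time_s: 6.65
ee_pos: [0.5913, 0.0556, 0.2473]
tool_rot: [2.79, 1.565, -0.754]
ft_force: [0.3, 0.5, -3.4]
opening: 0.548
```

```bash
python3 - <<'E'
from h import *
togo((.603,.18,.25),Rt((0.03,-1,0)))
E
```

```text
t 6.65 pos [591.3  55.6 247.3] open 0.548 F [ 0.3  0.5 -3.4] M [-0.01 -0.01  0.04] j [-0.01  0.22 -0.1   1.24 -0.   -1.18]
shift [  -3.2 -119.1   37.9] turn [-24.75  -0.27  -0.17]
```

Request:
move_arm:
  commands:
    - [[-1,-35,11],[-8,0,0],0.3]
    - [[-2,-70,22],[-16,0,0],0.3]
    - [[-3,-100,32],[-23,0,0],0.3]
    - [[-3,-119,38],[-25,0,0],0.3]
    - [[-3,-119,38],[-25,0,0],0.3]

```text
time_s: 7.15
ee_pos: [0.6025, 0.1826, 0.2494]
tool_rot: [2.411, 1.566, -0.692]
ft_force: [0.0, -1.2, -3.5]
opening: 0.54
```

```bash
python3 - <<'E'
from h import *
import pickle
togo((.603,.18,.25),Rt((0.03,-1,0)))
s=ctrl.observe();c=ctrl.capture('wrist');pickle.dump((s,c),open('w4.pkl','wb'));cv2.imwrite('pics/w4.png',c['img']); ironTool(c)
E
```

```text
t 7.15 pos [602.5 182.6 249.4] open 0.54 F [ 0.  -1.2 -3.5] M [-0.07 -0.02  0.04] j [ 0.19  0.28 -0.02  1.27 -0.   -1.42]
shift [-0.6  2.7 -0.4] turn [ 0.47 -0.2  -0.18]
slot bbox [301 225  33  25 719] tool [[-6.  42.2  0.5]]
plane: dx/dy deg -0.18 dx/dz -0.05 x at 0 -5.91
mid z at y=-? slope [-0.005  0.592] deg -0.31 width 47.9 tail y 68.65
```

View pics/w4.png

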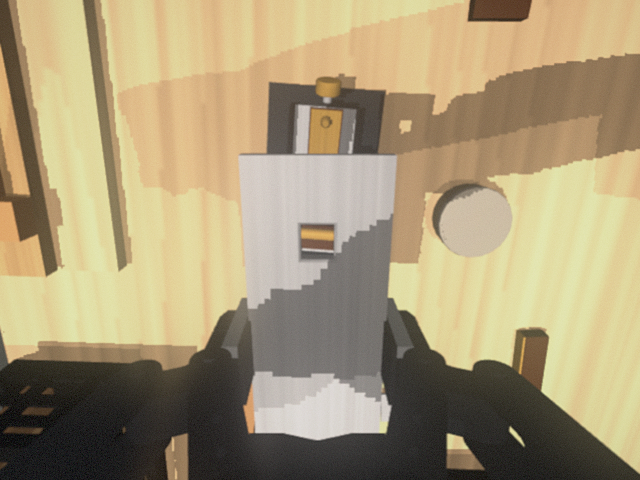

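```bash
python3 - <<'E'
from h import *
import pickle
for n in ('w1','w3','w4'):
    s,c=pickle.load(open(n+'.pkl','rb')); print(n,np.array(c['T_tool_cam']).round(5).tolist())
s,c=pickle.load(open('w4.pkl','rb'))
im=c['img'][70:160,250:400]; cv2.imwrite('pics/w4z.png',cv2.resize(im,None,fx=5.3,fy=5.3,interpolation=cv2.INTER_NEAREST))
V,U=np.mgrid[0:480,0:640];P=pts(c,U,V,s)
for r in range(76,154,6):
    print(r,[tuple((P[r,u]*1000).round(0).astype(int)) for u in (270,285,297,305,315,326,338,346,352,370)])
E
```

```text
w1 [[0.0004, 0.30941, -0.95093, -0.12429], [0.00072, 0.95093, 0.30941, 0.07971], [1.0, -0.00081, 0.00015, -0.00059], [0.0, 0.0, 0.0, 1.0]]
w3 [[0.0004, 0.30941, -0.95093, -0.12429], [0.00072, 0.95093, 0.30941, 0.07971], [1.0, -0.00081, 0.00016, -0.00059], [0.0, 0.0, 0.0, 1.0]]
w4 [[-0.00019, 0.30919, -0.951, -0.12429], [0.00072, 0.951, 0.30919, 0.07993], [1.0, -0.00063, -0.00041, 0.00039], [0.0, 0.0, 0.0, 1.0]]
76 [(np.int64(649), np.int64(71), np.int64(1)), (np.int64(636), np.int64(70), np.int64(0)), (np.int64(625), np.int64(70), np.int64(1)), (np.int64(618), np.int64(70), np.int64(0)), (np.int64(609), np.int64(69), np.int64(2)), (np.int64(600), np.int64(73), np.int64(46)), (np.int64(588), np.int64(69), np.int64(0)), (np.int64(581), np.int64(68), np.int64(1)), (np.int64(576), np.int64(68), np.int64(0)), (np.int64(560), np.int64(68), np.int64(1))]
82 [(np.int64(649), np.int64(76), np.int64(5)), (np.int64(636), np.int64(75), np.int64(1)), (np.int64(625), np.int64(75), np.int64(1)), (np.int64(618), np.int64(75), np.int64(1)), (np.int64(608), np.int64(78), np.int64(50)), (np.int64(600),
[... 4499 characters left out ...]
np.int64(50)), (np.int64(598), np.int64(123), np.int64(52)), (np.int64(588), np.int64(123), np.int64(51)), (np.int64(578), np.int64(125), np.int64(9)), (np.int64(573), np.int64(125), np.int64(9)), (np.int64(555), np.int64(125), np.int64(4))]
148 [(np.int64(649), np.int64(134), np.int64(4)), (np.int64(635), np.int64(133), np.int64(4)), (np.int64(623), np.int64(132), np.int64(9)), (np.int64(616), np.int64(132), np.int64(9)), (np.int64(606), np.int64(129), np.int64(50)), (np.int64(597), np.int64(128), np.int64(48)), (np.int64(587), np.int64(128), np.int64(50)), (np.int64(578), np.int64(131), np.int64(9)), (np.int64(573), np.int64(130), np.int64(14)), (np.int64(555), np.int64(130), np.int64(3))]
```

View pics/w4z.png

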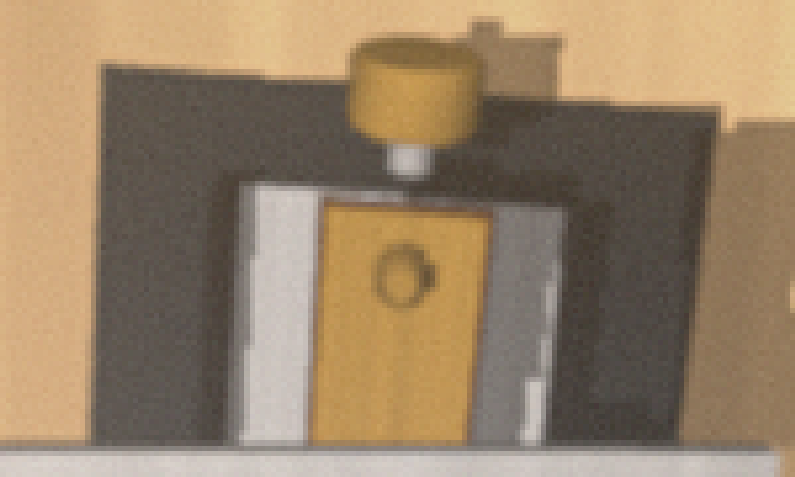

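```bash
cat >> h.py <<'E'
def onbed(c,u,v,pin,psi,s,off=0):
    """intersect with bed plane shifted by off; pin = bed origin"""
    T=c2w(c,s); x,y=ray(c,u,v); D=np.stack([x,-y,-np.ones_like(x)],-1)@T[:3,:3].T
    n=np.array([np.cos(psi)*np.sin(np.radians(20)),np.sin(psi)*np.sin(np.radians(20)),np.cos(np.radians(20))])
    t=((np.array(pin)+n*off-T[:3,3])@n)/(D@n); return T[:3,3]+D*t[...,None]
E
python3 - <<'E'
from h import *
import pickle
s,c=pickle.load(open('w4.pkl','rb'))
print(onplane(c,np.array([325.8]),np.array([121.9]),.063,s))
hs=cv2.cvtColor(c['img'],cv2.COLOR_BGR2HSV)
psi=np.radians(88); pin=np.array([.599,.105,.056])
L=[];Rr=[]
for r in range(112,153,2):
    row=hs[r,300:350]; k=np.nonzero((row[:,1]>110)&(row[:,0]>12)&(row[:,0]<30)&(row[:,2]>90))[0]+300
    e=onbed(c,np.array([k.min()-.5,k.max()+.5]),np.array([r,r]),pin,psi,s); L.append(e[0]);Rr.append(e[1])
L=np.array(L);Rr=np.array(Rr)
for q in (L,Rr,(L+Rr)/2):
    f=np.polyfit(q[:,1]-.105,q[:,0],1); print('rib x at pin',f[1].round(4),'psi',90-np.degrees(np.arctan(f[0])).round(2))
print('width',np.linalg.norm(L-Rr,axis=1).mean())
g=c['img'].astype(int).sum(2)
A=[];B=[]
for r in range(100,150,2):
    a=[k for k in range(262,278)]; l=262+np.argmin(np.diff(g[r,262:280]))+.5; 
    q=368+np.argmax(np.diff(g[r,368:392]))+.5
    e=onplane(c,np.array([l,q]),np.array([r,r]),.003,s); A.append(e[0]);B.append(e[1])
A=np.array(A);B=np.array(B)
for q in (A,B,(A+B)/2):
    f=np.polyfit(q[:,1]-.105,q[:,0],1);r=q[:,0]-np.polyval(f,q[:,1]-.105); print('mat x at pin',f[1].round(4),'psi',90-np.degrees(np.arctan(f[0])).round(2),r.std().round(5))
for n in ('scene','side'):
    s2,c2=pickle.load(open(n+'0.pkl','rb'))
    m=ctrl  # no network
    V,U=np.mgrid[0:480,0:640];P=pts(c2,U,V)
    reg=(abs(P[...,0]-.603)<.08)&(abs(P[...,1]-.19)<.14)&(P[...,2]<.012)&(c2['img'].max(2)<75)
    if n=='side':reg=(abs(P[...,0]-.603)<.08)&(abs(P[...,1]-.19)<.14)&(P[...,2]<.012)&(c2['img'].max(2)<75)
    nn,l,st_,ce=cv2.connectedComponentsWithStats(reg.astype(np.uint8)); k=1+np.argmax(st_[1:,4]); v,u=np.nonzero(l==k)
    print(n,cv2.minAreaRect((onplane(c2,u,v,.003)[:,:2]*1000).astype(np.float32)))
E
```

```text
[[0.59871359 0.1074749  0.063     ]]
rib x at pin 0.6112 psi 88.42
rib x at pin 0.5864 psi 87.64
rib x at pin 0.5988 psi 88.03
width 0.024735710285365253
mat x at pin 0.6513 psi 87.68 0.0003
mat x at pin 0.5465 psi 87.73 0.00028
mat x at pin 0.5989 psi 87.71 0.0002
scene ((605.0040893554688, 192.49691772460938), (234.6307830810547, 104.35845947265625), 87.84033966064453)
side ((600.5267944335938, 197.37322998046875), (231.4043731689453, 100.9112548828125), 87.36009216308594)
```

```bash
cat >> h.py <<'E'
PSI=np.radians(87.75); PIN=np.array([.5988,.1049,.056]); SLOT=np.array([-1.0,40.7,.45])/1000; IY=-.005
def bedax(psi=None):
    p=PSI if psi is None else psi; a=np.radians(20); xb=np.array([np.cos(p)*np.cos(a),np.sin(p)*np.cos(a),-np.sin(a)])
    n=np.array([np.cos(p)*np.sin(a),np.sin(p)*np.sin(a),np.cos(a)]); return xb,np.cross(n,xb),n
def irontarget(sx,h,sy=0,pin=None,slot=None,tilt=0,iy=None):
    xb,yb,n=bedax(); iy=IY if iy is None else iy
    Rm=Rt(-xb,n)@R.from_rotvec([-np.arctan(iy),0,0]).as_matrix()@R.from_rotvec([0,0,np.radians(tilt)]).as_matrix()
    sl=SLOT if slot is None else slot
    return (PIN if pin is None else pin)+xb*sx/1000+yb*sy/1000+n*h/1000-Rm@sl, Rm
E
python3 - <<'E'
from h import *
p,Rm=irontarget(-85,70);print(p);togo(p,Rm)
E
```

```text
[0.59874507 0.08685666 0.13599123]
t 7.2 pos [602.4 181.1 249.3] open 0.545 F [-0.9 -0.6 -3.1] M [-0.11  0.04  0.03] j [ 0.19  0.28 -0.02  1.27 -0.   -1.42]
shift [113.7  93.5   7.4] turn [ 4.53 -0.89 19.74]
```

Request:
move_arm:
  commands:
    - [[10,20,2],[1,-0.2,4],0.3]
    - [[25,45,4],[2,-0.4,8],0.3]
    - [[50,68,6],[3,-0.6,12],0.3]
    - [[80,84,7],[4,-0.8,16],0.3]
    - [[105,92,7.4],[4.5,-0.9,19.7],0.3]

```text
time_s: 7.7
ee_pos: [0.598, 0.0859, 0.1437]
tool_rot: [1.574, 1.22, -1.615]
ft_force: [0.9, -0.0, -3.1]
opening: 0.543
```

```bash
python3 - <<'E'
from h import *
import pickle
p,Rm=irontarget(-80,30);togo(p,Rm)
s=ctrl.observe();c=ctrl.capture('side');cv2.imwrite('pics/s5.png',cv2.resize(c['img'][150:390,80:400],None,fx=2.5,fy=2.5))
p,Rm=irontarget(-80,30);togo(p,Rm)
E
```

```text
t 7.7 pos [598.   85.9 143.7] open 0.543 F [ 0.9 -0.  -3.1] M [ 0.54 -0.06 -0.01] j [ 0.19  0.38 -0.15  1.12 -0.34 -1.32]
shift [46.8 -8.7 -0.7] turn [-0.16  0.1  -0.11]
t 7.75 pos [594.7  86.1 138. ] open 0.543 F [-0.3  1.  -9.3] M [ 0.76  0.04 -0.04] j [ 0.19  0.39 -0.16  1.12 -0.34 -1.32]
shift [41.5 -6.7 -4.4] turn [ 0.05  0.56 -0.25]
```

View pics/s5.png

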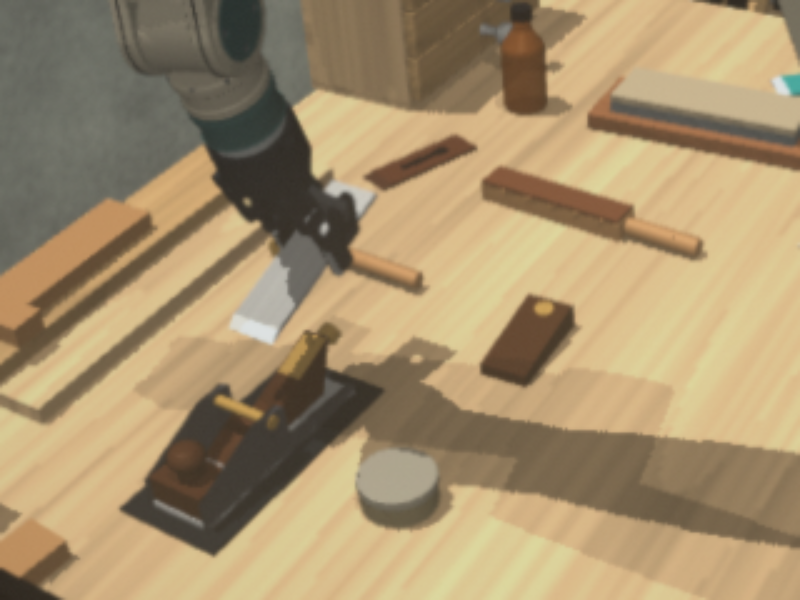

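The iron is tilted parallel to the bed, with its edge above the rib behind the crossbar. I continue down.

Request:
move_arm:
  commands:
    - [[15,-4,-3],[0,0,0],0.3]
    - [[30,-6,-4],[0,0.4,0],0.3]
    - [[41,-6.7,-4.4],[0,0.4,0],0.3]
    - [[41,-6.7,-4.4],[0,0.4,0],0.3]

```text
time_s: 8.15
ee_pos: [0.5972, 0.0771, 0.0961]
tool_rot: [1.559, 1.218, -1.628]
ft_force: [-0.5, 0.5, -2.7]
opening: 0.541
```

```bash
python3 - <<'E'
from h import *
p,Rm=irontarget(-75,10);togo(p,Rm)
E
```

```text
t 8.15 pos [597.2  77.1  96.1] open 0.541 F [-0.5  0.5 -2.7] M [0.53 0.06 0.04] j [ 0.17  0.43 -0.2   1.03 -0.34 -1.34]
shift [19.1 -5.7 -1.3] turn [ 0.04  0.35 -0.24]
```

Request:
move_arm:
  commands:
    - [[8,-2,-1],[0,0.2,-0.1],0.3]
    - [[17,-5,-1],[0,0.2,-0.1],0.3]
    - [[18.5,-5.7,-1],[0,0.2,-0.1],0.3]
    - [[18.5,-5.7,-1],[0,0.2,-0.1],0.3]

```text
time_s: 8.55
ee_pos: [0.5977, 0.076, 0.0764]
tool_rot: [1.565, 1.219, -1.62]
ft_force: [-0.2, 0.2, -3.9]
opening: 0.545
```

```bash
python3 - <<'E'
from h import *
p,Rm=irontarget(-40,10);togo(p,Rm)
c=ctrl.capture('side');cv2.imwrite('pics/s6.png',cv2.resize(c['img'][230:380,110:310],None,fx=4,fy=4,interpolation=cv2.INTER_CUBIC))
togo(p,Rm)
E
```

```text
t 8.55 pos [597.7  76.   76.4] open 0.545 F [-0.2  0.2 -3.9] M [ 0.58 -0.03  0.04] j [ 0.17  0.44 -0.22  0.99 -0.34 -1.34]
shift [  0.2 -34.8  -0.5] turn [ 0.06  0.2  -0.14]
t 8.6 pos [598.   76.1  76.7] open 0.54 F [-0.   0.5 -2.9] M [ 0.47 -0.05  0.06] j [ 0.17  0.44 -0.22  0.99 -0.34 -1.34]
shift [  0.5 -34.9  -0.1] turn [ 0.05  0.15 -0.14]
```

View pics/s6.png

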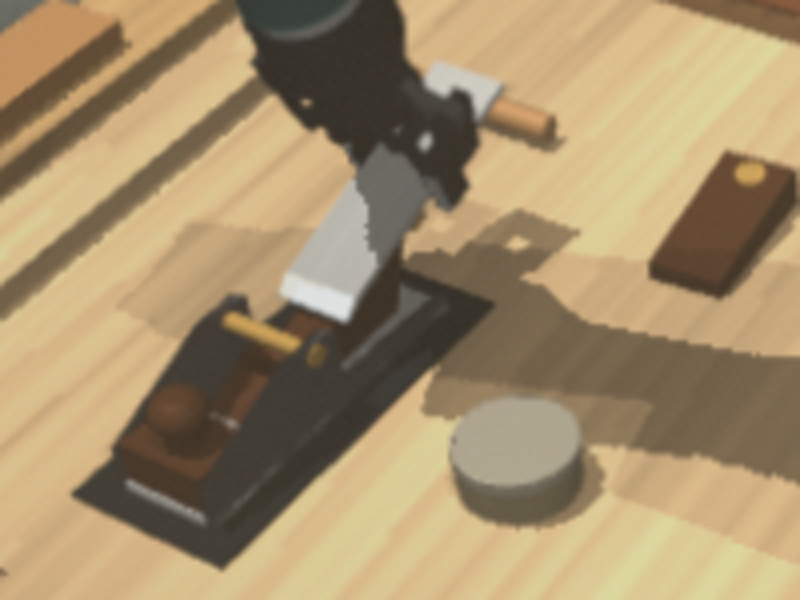

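The edge is lined up just behind and below the crossbar. I slide under it slowly and watch the force.

Request:
move_arm:
  commands:
    - [[0.3,-8,0],[0,0,0],0.3]
    - [[0.3,-16,-0.1],[0,0.1,-0.1],0.3]
    - [[0.3,-24,-0.1],[0,0.1,-0.1],0.3]
    - [[0.3,-31,-0.2],[0,0.1,-0.1],0.3]
    - [[0.3,-35,-0.3],[0,0.1,-0.1],0.3]

```text
time_s: 9.1
ee_pos: [0.5997, 0.1098, 0.064]
tool_rot: [1.572, 1.221, -1.613]
ft_force: [0.2, 0.4, -2.7]
opening: 0.545
```

```bash
python3 - <<'E'
from h import *
p,Rm=irontarget(0,10);togo(p,Rm)
c=ctrl.capture('side');cv2.imwrite('pics/s7.png',cv2.resize(c['img'][230:380,110:310],None,fx=4,fy=4,interpolation=cv2.INTER_CUBIC))
togo(p,Rm)
E
```

```text
t 9.1 pos [599.7 109.8  64. ] open 0.545 F [ 0.2  0.4 -2.7] M [ 0.49 -0.   -0.06] j [ 0.22  0.48 -0.2   0.99 -0.34 -1.29]
shift [  0.2 -38.8   0.2] turn [ 0.1   0.05 -0.03]
t 9.15 pos [599.7 110.1  63.8] open 0.548 F [-0.3 -0.1 -3.8] M [ 0.55 -0.02  0.01] j [ 0.22  0.48 -0.2   0.99 -0.34 -1.29]
shift [  0.1 -38.5   0.1] turn [ 0.12  0.06 -0.01]
```

View pics/s7.png

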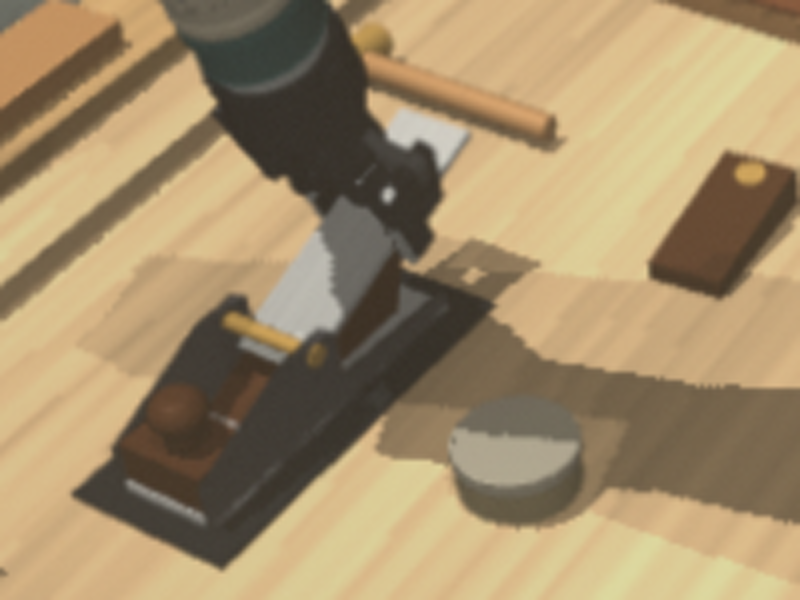

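The edge has passed below the crossbar without contact. I continue to about 3 mm short of the pin.

Request:
move_arm:
  commands:
    - [[0.1,-8,0],[0.1,0,0],0.3]
    - [[0.1,-17,0],[0.1,0,0],0.3]
    - [[0.1,-26,0],[0.1,0,0],0.3]
    - [[0.1,-32,0],[0.1,0,0],0.3]
    - [[0.1,-35.5,0],[0.1,0,0],0.3]

```text
time_s: 9.65
ee_pos: [0.601, 0.1441, 0.0512]
tool_rot: [1.572, 1.221, -1.613]
ft_force: [-0.4, -0.3, -2.1]
opening: 0.55
```

```bash
python3 - <<'E'
from h import *
import pickle
p,Rm=irontarget(0,10);togo(p,Rm)
s=ctrl.observe();c=ctrl.capture('wrist');pickle.dump((s,c),open('w8.pkl','wb'));ironTool(c)
cv2.imwrite('pics/w8.png',cv2.resize(c['img'][120:320,200:440],None,fx=3,fy=3,interpolation=cv2.INTER_CUBIC))
print(np.array(c['T_tool_cam'])[:3,3])
togo(p,Rm)
xb,yb,n=bedax(); print('pin top expected px',proj(c,PIN+n*.0075,s))
E
```

```text
t 9.65 pos [601.  144.1  51.2] open 0.55 F [-0.4 -0.3 -2.1] M [ 0.55 -0.01 -0.03] j [ 0.27  0.51 -0.17  1.   -0.33 -1.23]
shift [-0.1 -2.1  0. ] turn [ 0.06  0.06 -0.02]
slot bbox [301 224  33  31 954] tool [[-5.8 41.8  0.4]]
plane: dx/dy deg -0.2 dx/dz -0.04 x at 0 -5.64
mid z at y=-? slope [-0.006  0.572] deg -0.34 width 48.0 tail y 68.88
[-0.12405354  0.08016498  0.00035183]
t 9.7 pos [601.  144.4  51.1] open 0.546 F [ 0.6  0.5 -3.2] M [ 0.53 -0.03  0.1 ] j [ 0.27  0.51 -0.17  1.   -0.33 -1.23]
shift [-0.1 -1.9  0. ] turn [0.07 0.06 0.01]
pin top expected px [317.39110861 241.33227662]
```

View pics/w8.png

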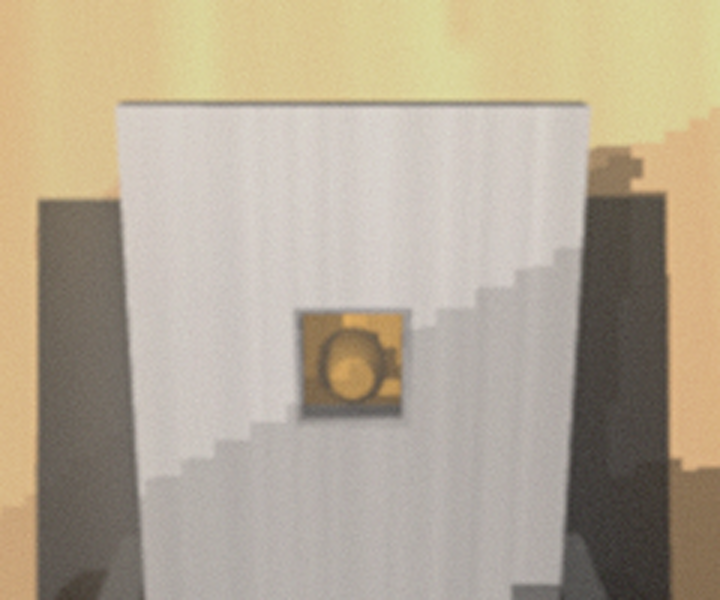

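```bash
cat >> h.py <<'E'
def hitx(c,u,v,x):
    T=np.array(c['T_tool_cam']); a,b=ray(c,np.array(float(u)),np.array(float(v))); D=T[:3,:3]@np.array([a,-b,-1]); O=T[:3,3]
    return (O+D*(x-O[0])/D[0])*1000
E
python3 - <<'E'
from h import *
import pickle
s,c=pickle.load(open('w8.pkl','rb'))
print('slot c',hitx(c,317.7,241.7,-.0057),'corners',hitx(c,299,222.7,-.0057),hitx(c,336.3,260.7,-.0057))
for h in (8,9,10,11): print(h,'pin',hitx(c,317.7,245.7,-.0007+(h-7.5)/1000))
print(proj(c,c2w(c,s)[:3,3]+0,s))
E
```

```text
slot c [-5.7        40.80556288  0.6239864 ] corners [-5.7        47.20805046 -5.36858569] [-5.7        34.19317412  6.77997712]
8 pin [-0.2        37.53726892  0.63859875]
9 pin [ 0.8        37.19309052  0.64091414]
10 pin [ 1.8        36.84891211  0.64322954]
11 pin [ 2.8        36.50473371  0.64554494]
[nan nan]h.py:23: RuntimeWarning: invalid value encountered in divide
  x=q[...,0]/-q[...,2]; y=-q[...,1]/-q[...,2]; s=1+c['k1']*(x*x+y*y)
h.py:23: RuntimeWarning: invalid value encountered in scalar divide
  x=q[...,0]/-q[...,2]; y=-q[...,1]/-q[...,2]; s=1+c['k1']*(x*x+y*y)
```

The pin shows right inside the slot at (317.7,245.7). It is laterally centred and needs about 3.5 mm more down the slope. I go there, lower a little and look again.

Request:
move_arm:
  commands:
    - [[0,-2,0],[0,0,0],0.3]
    - [[0.5,-3.5,0],[0,0,0],0.3]
    - [[1,-3.5,0],[0,0,0],0.3]
    - [[1,-3.5,0],[0,0,0],0.3]

```text
time_s: 10.1
ee_pos: [0.6011, 0.1471, 0.0489]
tool_rot: [1.571, 1.222, -1.614]
ft_force: [-0.2, 0.1, -3.1]
opening: 0.547
```

```bash
python3 - <<'E'
from h import *
import pickle
p,Rm=irontarget(0,9);togo(p,Rm)
s=ctrl.observe();c=ctrl.capture('wrist');pickle.dump((s,c),open('w9.pkl','wb'))
cv2.imwrite('pics/w9.png',cv2.resize(c['img'][210:270,278:358],None,fx=9,fy=9,interpolation=cv2.INTER_CUBIC))
togo(p,Rm)
E
```

```text
t 10.1 pos [601.1 147.1  48.9] open 0.547 F [-0.2  0.1 -3.1] M [0.47 0.   0.01] j [ 0.28  0.52 -0.17  1.   -0.33 -1.23]
shift [-0.2  1.4 -0. ] turn [ 0.06  0.07 -0.01]
t 10.15 pos [601.2 147.1  49. ] open 0.547 F [-0.2 -0.1 -3.5] M [ 0.54 -0.04  0.01] j [ 0.28  0.52 -0.17  1.   -0.33 -1.23]
shift [-0.1  1.4  0.1] turn [ 0.05  0.06 -0.  ]
```

View pics/w9.png

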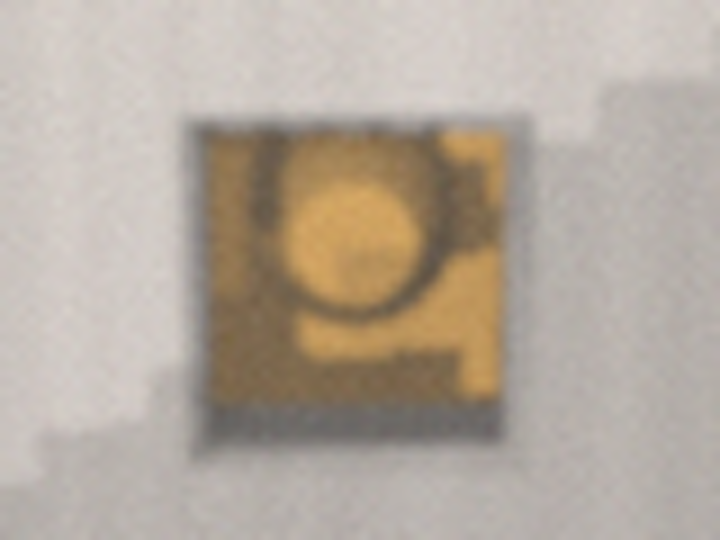

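```bash
python3 - <<'E'
from h import *
import pickle
s,c=pickle.load(open('w9.pkl','rb'))
for x in (0,.0008,.0016): print('pin',x,hitx(c,317.4,237,x))
print('top edges',hitx(c,317,222.8,-.0057)[1],hitx(c,317,259.4,-.0057)[1],'under lower edge',hitx(c,317,254.4,-.0007)[1])
ironTool(c)
E
```

```text
pin 0 [1.38777878e-14 4.05911579e+01 5.33026309e-01]
pin 0.0008 [ 0.8        40.33595387  0.53419449]
pin 0.0016 [ 1.6        40.08074983  0.53536267]
top edges 47.17920680110559 34.64770255412607 under lower edge 34.557424468281305
slot bbox [301 225  33  30 955] tool [[-5.8 41.6  0.4]]
plane: dx/dy deg -0.2 dx/dz -0.06 x at 0 -5.65
mid z at y=-? slope [-0.006  0.57 ] deg -0.34 width 48.0 tail y 68.86
```

The pin top is centred laterally and within about 0.5 mm lengthwise, well inside the slack. I lower it.

Request:
move_arm:
  commands:
    - [[1.5,-0.4,0],[0,0,0],0.3]
    - [[3,-0.4,0],[0,0,0],0.3]
    - [[4.5,-0.4,0],[0,0,0],0.3]
    - [[6,-0.4,0],[0,0,0],0.3]

```text
time_s: 10.55
ee_pos: [0.601, 0.1453, 0.043]
tool_rot: [1.571, 1.222, -1.614]
ft_force: [-0.4, 0.3, -4.1]
opening: 0.54
```

```bash
python3 - <<'E'
from h import *
import pickle
p,Rm=irontarget(0,0);togo(p,Rm)
s=ctrl.observe();c=ctrl.capture('wrist');pickle.dump((s,c),open('w10.pkl','wb'));ironTool(c)
cv2.imwrite('pics/w10.png',cv2.resize(c['img'][120:320,200:440],None,fx=3,fy=3,interpolation=cv2.INTER_CUBIC))
togo(p,Rm)
E
```

```text
t 10.55 pos [601.  145.3  43. ] open 0.54 F [-0.4  0.3 -4.1] M [ 0.51 -0.04 -0.04] j [ 0.28  0.52 -0.18  0.99 -0.33 -1.23]
shift [ 2.6  1.7 -0. ] turn [ 0.05  0.08 -0.01]
slot bbox [301 224  33  31 963] tool [[-5.8 41.8  0.4]]
plane: dx/dy deg -0.15 dx/dz -0.05 x at 0 -5.68
mid z at y=-? slope [-0.006  0.571] deg -0.34 width 48.0 tail y 68.88
t 10.6 pos [600.8 145.2  42.8] open 0.543 F [-0.8  0.6 -4.1] M [ 0.5  -0.02  0.04] j [ 0.28  0.52 -0.18  0.99 -0.33 -1.23]
shift [ 2.4  1.7 -0.2] turn [ 0.06  0.1  -0.01]
```

View pics/w10.png

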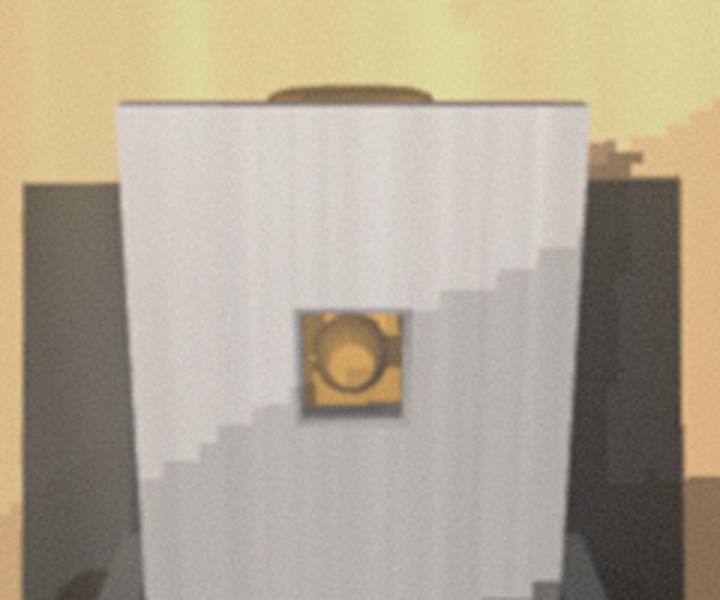

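The pin is now inside the slot, centred, and there is no contact force. I lower the last 2.5–3 mm.

Request:
move_arm:
  commands:
    - [[1,0,0],[0,0,0],0.3]
    - [[2,0,0],[0,0,0],0.3]
    - [[2.6,0,0],[0,0,0],0.3]

```text
time_s: 10.9
ee_pos: [0.6009, 0.1448, 0.0417]
tool_rot: [1.571, 1.222, -1.614]
ft_force: [-4.1, 3.2, 8.5]
opening: 0.54
```

```bash
python3 - <<'E'
from h import *
p,Rm=irontarget(0,0);togo(p,Rm)
E
```

```text
t 10.9 pos [600.9 144.8  41.7] open 0.54 F [-4.1  3.2  8.5] M [ 0.38  0.69 -0.31] j [ 0.28  0.52 -0.18  0.98 -0.33 -1.23]
shift [ 1.3  1.7 -0.1] turn [0.08 0.07 0.01]
```

```bash
python3 - <<'E'
from h import *
import pickle
s=ctrl.observe();c=ctrl.capture('wrist');pickle.dump((s,c),open('w11.pkl','wb'));ironTool(c)
c2=ctrl.capture('side')
a=cv2.resize(c['img'][140:320,200:440],None,fx=3.3,fy=3.3,interpolation=cv2.INTER_CUBIC)
cv2.imwrite('pics/w11.png',a);cv2.imwrite('pics/s11.png',cv2.resize(c2['img'][230:380,110:310],None,fx=4,fy=4,interpolation=cv2.INTER_CUBIC))
print(ctrl.observe()['ft_force'],ctrl.observe()['ee_pos'])
E
```

```text
slot bbox [ 301  224   33   32 1004] tool [[-5.8 41.6  0.4]]
plane: dx/dy deg -0.05 dx/dz 0.1 x at 0 -5.76
mid z at y=-? slope [-0.001  0.437] deg -0.05 width 48.1 tail y 68.73
[-3.41967505  2.1873372   5.10500524] [0.60094962 0.14481743 0.04178924]
```

View pics/w11.png

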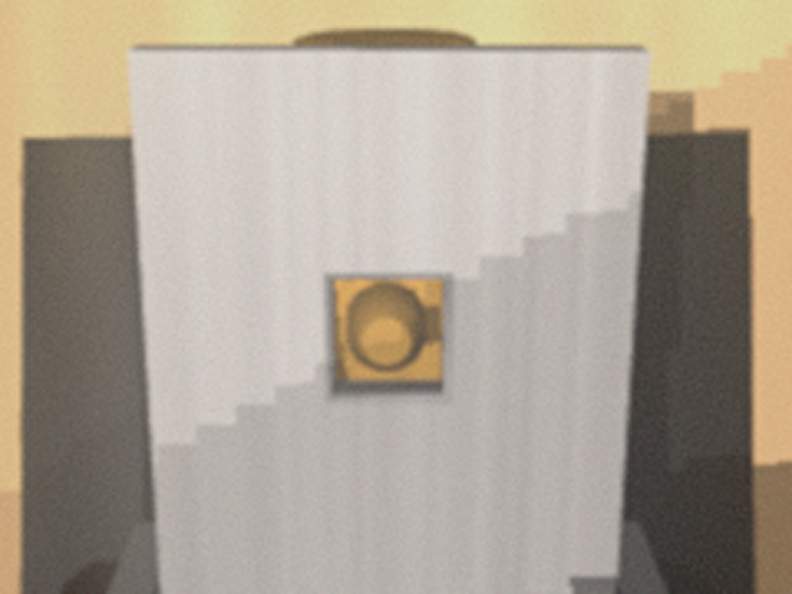

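View pics/s11.png

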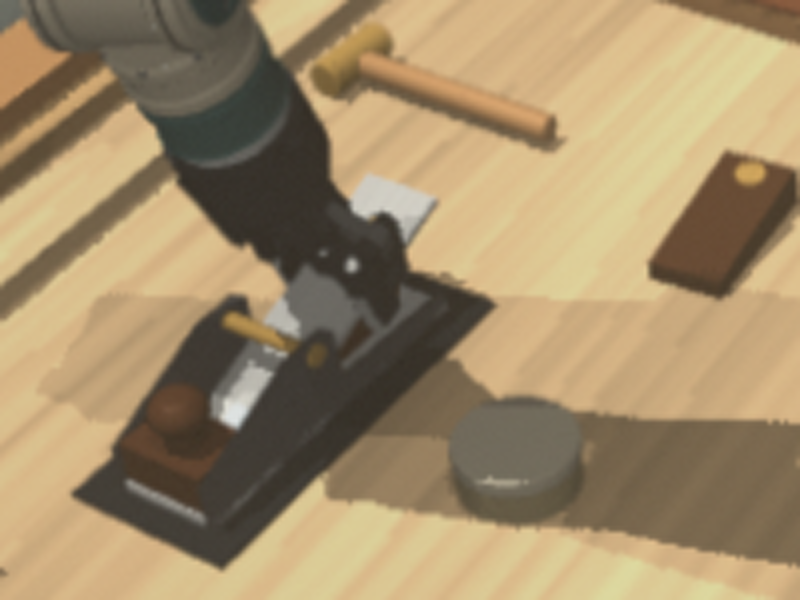

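Contact comes with a small side force. The side picture shows the edge in the mouth beyond the crossbar, and the pin stands through the slot. I ease up slightly and open so the iron settles by itself.

Request:
move_arm:
  commands:
    - [[-0.8,0,0],[0,0,0],0.5]
    - [[-0.8,0,0],[0,0,0],0.7]
    - [[-0.8,0,0],[0,0,0],0.85]
    - [[-0.8,0,0],[0,0,0],0.85]
    - [[-0.8,0,0],[0,0,0],0.85]

```text
time_s: 11.5
ee_pos: [0.6011, 0.145, 0.0425]
tool_rot: [1.572, 1.222, -1.613]
ft_force: [-0.1, 0.4, -0.7]
opening: 0.853
```

```bash
python3 - <<'E'
from h import *
import pickle
p,Rm=irontarget(0,0);togo(p,Rm)
s=ctrl.observe();c=ctrl.capture('wrist');pickle.dump((s,c),open('w12.pkl','wb'));ironTool(c)
a=cv2.resize(c['img'][140:320,200:440],None,fx=3.3,fy=3.3,interpolation=cv2.INTER_CUBIC)
cv2.imwrite('pics/w12.png',a)
E
```

```text
t 11.5 pos [601.1 145.   42.5] open 0.853 F [-0.1  0.4 -0.7] M [ 0.33 -0.03  0.  ] j [ 0.28  0.52 -0.18  0.98 -0.33 -1.23]
shift [2.1 1.6 0.1] turn [0.06 0.05 0.  ]
slot bbox [301 226  33  31 960] tool [[-5.  40.8  0.4]]
plane: dx/dy deg -0.04 dx/dz 0.1 x at 0 -4.93
mid z at y=-? slope [0.002 0.192] deg 0.09 width 48.1 tail y 67.87
```

View pics/w12.png

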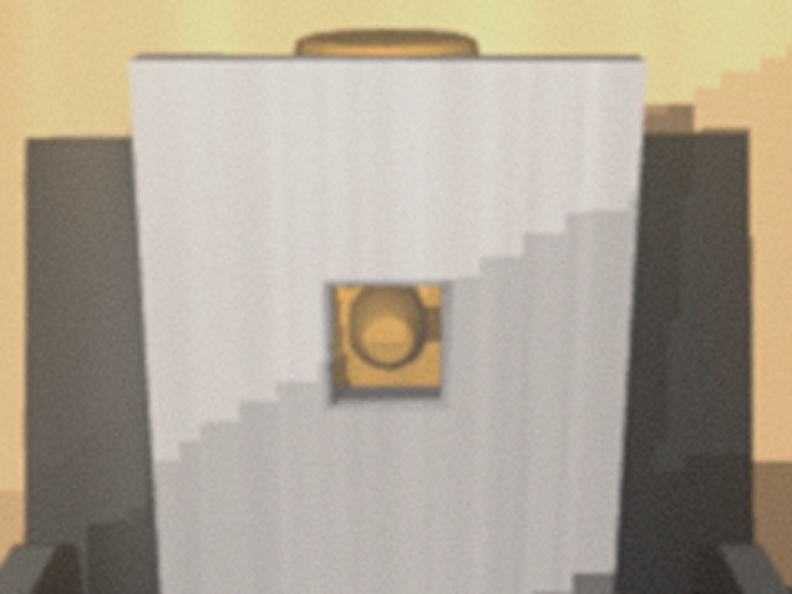

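The iron now rests on the bed, released, parallel to it within 0.1°, with the pin through the slot at about (318,240). I retreat along the normal.

Request:
move_arm:
  commands:
    - [[-5,0,0],[0,0,0],0.9]
    - [[-20,0,0],[0,0,0],1]
    - [[-50,0,0],[0,0,0],1]
    - [[-90,0,0],[0,0,0],1]
    - [[-125,10,0],[0,0,0],1]

```text
time_s: 12.05
ee_pos: [0.6023, 0.1794, 0.1647]
tool_rot: [1.571, 1.222, -1.613]
ft_force: [1.3, 0.2, 0.2]
opening: 0.997
```

```bash
python3 - <<'E'
from h import *
import pickle
togo((.46,-.055,.16),Rt((0.03,-1,0)))
s=ctrl.observe();c=ctrl.capture('wrist');pickle.dump((s,c),open('w13.pkl','wb'))
cv2.imwrite('pics/w13.png',c['img'])
c2=ctrl.capture('scene');pickle.dump((s,c2),open('sc13.pkl','wb'))
cv2.imwrite('pics/sc13.png',cv2.resize(c2['img'][280:380,410:540],None,fx=6,fy=6,interpolation=cv2.INTER_CUBIC))
E
```

```text
t 12.05 pos [602.3 179.4 164.7] open 0.997 F [1.3 0.2 0.2] M [ 0.37 -0.09 -0.04] j [ 0.33  0.43 -0.03  1.24 -0.32 -1.18]
shift [ 86.5 224.1 132.3] turn [ -4.1    0.71 -19.97]
```

View pics/w13.png

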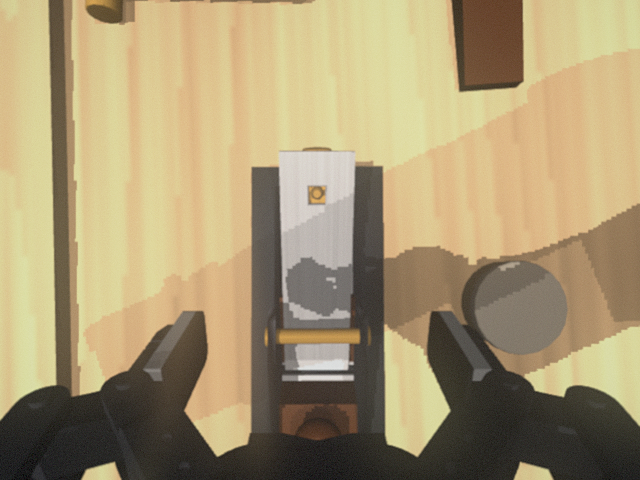

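View pics/sc13.png

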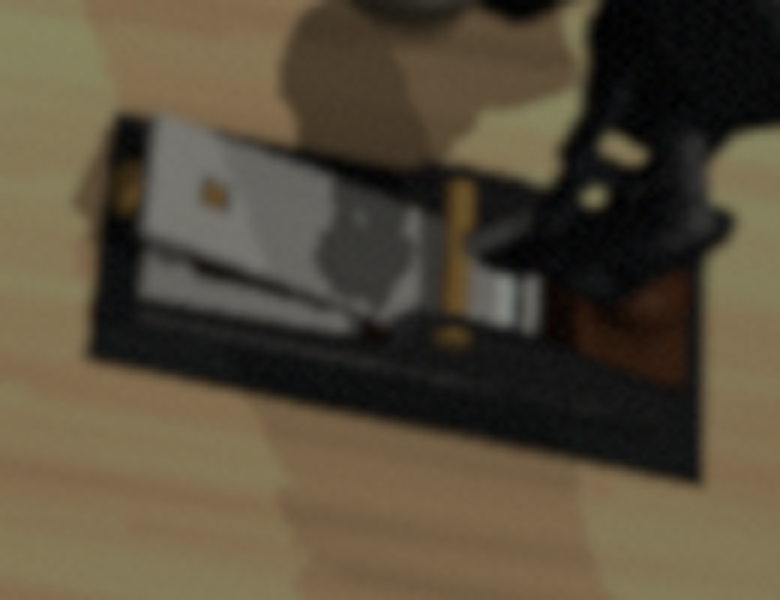

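The iron lies between the sides with its edge in the mouth: wrist view slot at (317,194), crossbar at row 337, edge at row 370. I check the plane fit numerically.

```bash
python3 - <<'E'
from h import *
import pickle
s,c=pickle.load(open('w13.pkl','rb'))
V,U=np.mgrid[0:480,0:640];P=pts(c,U,V,s)
xb,yb,n=bedax(); B=(P-PIN)@np.stack([xb,yb,n],1)*1000
reg=(U>290)&(U<343)&(V>160)&(V<322)&~((abs(U-317)<14)&(abs(V-194)<14))
Q=B[reg];A=np.c_[Q[:,:2],np.ones(len(Q))];w=np.ones(len(Q))>0
for _ in range(4):
    k=np.linalg.lstsq(A[w],Q[w,2],rcond=None)[0];r=Q[:,2]-A@k;w=abs(r)<3
print('iron top in est. bed frame: slope deg',np.degrees(k[:2]).round(2),'z at pin',k[2].round(2),'rms',r[w].std().round(2))
reg2=(U>290)&(U<343)&(V>348)&(V<356); print('beyond bar resid',(B[reg2][:,2]-np.c_[B[reg2][:,:2],np.ones(reg2.sum())]@k).mean().round(2))
def e(u,v,off): 
    q=onbed(c,np.array([float(u)]),np.array([float(v)]),PIN,PSI,s,off/1000)[0]; return ((q-PIN)@np.stack([xb,yb,n],1)*1000).round(1)
off=k[2]
# iron sides
f=[]
for v in range(160,318,8):
    t=abs(B[v,:,2]-(k[0]*B[v,:,0]+k[1]*B[v,:,1]+k[2]))<3.5; uu=np.nonzero(t)[0];uu=uu[(uu>260)&(uu<375)]
    a=e(uu.min()-.5,v,off);b=e(uu.max()+.5,v,off); f.append([(a[0]+b[0])/2,(a[1]+b[1])/2,abs(a[1]-b[1])])
f=np.array(f);g=np.polyfit(f[:,0],f[:,1],1);print('iron mid y at pin',g[1].round(2),'yaw deg vs bed',np.degrees(g[0]).round(2),'w',f[:,2].mean())
print('tail',e(317,150.5,off),'edge',e(317,370,off-4),'pin',e(317,195,7.5+off-5))
print('bar ends',e(265,337,27),e(371,337,27),'bar z',np.median(B[334:340,290:345,2]),'x',np.median(B[334:340,290:345,0]))
print('wedge guess',onplane(c,np.array([460.,522]),np.array([89,84.]),.012,s))
cv2.imwrite('pics/w13z.png',cv2.resize(c['img'][140:400,230:400],None,fx=3,fy=2.3,interpolation=cv2.INTER_CUBIC))
E
```

```text
iron top in est. bed frame: slope deg [-0.03 -0.07] z at pin 6.13 rms 0.64
beyond bar resid 1.34
iron mid y at pin -0.51 yaw deg vs bed -0.18 w 48.33
tail [-25.7   0.1   6.1] edge [139.8  -0.2   2.1] pin [2.  0.1 8.6]
bar ends [ 94.8 -35.   27. ] [95.  36.1 27. ] bar z 32.36469975759392 x 91.14881962448533
wedge guess [[0.48322417 0.02338367 0.012     ]
 [0.43459513 0.02151977 0.012     ]]
```

View pics/w13z.png

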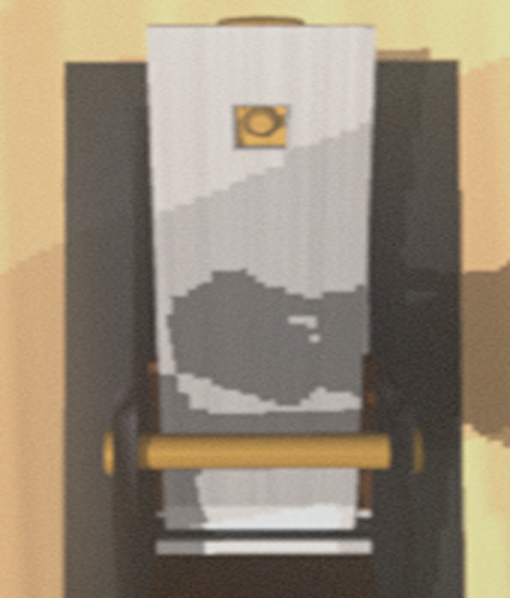

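Request:
move_arm:
  commands:
    - [[0,45,25],[-0.8,0.1,-4],1]
    - [[10,90,53],[-1.6,0.3,-8],1]
    - [[25,130,80],[-2.4,0.4,-12],1]
    - [[45,170,105],[-3.2,0.5,-16],1]
    - [[65,205,122],[-4,0.7,-20],1]

```text
time_s: 12.65
ee_pos: [0.4742, -0.0303, 0.1777]
tool_rot: [-2.829, 1.555, 0.343]
ft_force: [0.7, -0.8, 0.4]
opening: 1.0
```

```bash
python3 - <<'E'
from h import *
import pickle
togo((.46,-.055,.16),Rt((0.03,-1,0)))
E
```

```text
t 12.65 pos [474.2 -30.3 177.7] open 1.0 F [ 0.7 -0.8  0.4] M [-0.09 -0.05 -0.  ] j [-0.2   0.05 -0.45  1.05  0.01 -1.81]
shift [17.3 24.4 15.2] turn [ 0.03 -0.84  0.27]
```

Request:
move_arm:
  commands:
    - [[8,12,8],[0,-0.4,0.2],1]
    - [[17,24,15],[0,-0.8,0.3],1]
    - [[17,24,15],[0,-0.8,0.3],1]

```text
time_s: 12.95
ee_pos: [0.4586, -0.0553, 0.1589]
tool_rot: [-0.018, 1.569, -3.131]
ft_force: [-0.1, 0.0, 1.0]
opening: 1.0
```

```bash
cat >> h.py <<'E'
_x,_y,_n=bedax(); PIN=PIN+_x*.0015+_n*.0009
E
python3 - <<'E'
from h import *
import pickle
togo((.46,-.055,.16),Rt((0.03,-1,0)))
s=ctrl.observe();c=ctrl.capture('wrist');pickle.dump((s,c),open('w14.pkl','wb'))
cv2.imwrite('pics/w14.png',c['img'])
V,U=np.mgrid[0:480,0:640];P=pts(c,U,V,s)
m=(P[...,2]>.009)&(abs(P[...,0]-.459)<.05)&(abs(P[...,1]+.03)<.08)&(V<420)
n_,l,st_,ce=cv2.connectedComponentsWithStats(m.astype(np.uint8));k=1+np.argmax(st_[1:,4]);m=l==k;print(st_[k])
print(cv2.minAreaRect((P[m][:,:2]*1000).astype(np.float32)))
Q=P[m];g=np.c_[Q[:,:2],np.ones(len(Q))]
k=np.linalg.lstsq(g,Q[:,2],rcond=None)[0];print(k)
for v in range(140,330,25):
    uu=np.nonzero(m[v])[0]
    if len(uu)>5: print(v,uu.min(),uu.max(),(P[v,uu.min()+1]*1000).round(1),(P[v,uu.max()-1]*1000).round(1))
E
```

```text
t 12.95 pos [458.6 -55.3 158.9] open 1.0 F [-0.1  0.   1. ] M [-0.   -0.   -0.04] j [-0.26  0.06 -0.49  1.02 -0.   -1.86]
shift [-1.1 -0.2 -1.4] turn [-0.09  0.13  0.  ]
[ 281  195   68  126 7843]
((458.7393798828125, -29.355274200439453), (46.097801208496094, 101.0818099975586), 1.769040822982788)
[ 0.00478596 -0.12306266  0.01409904]
215 282 347 [481.6 -68.5  26.2] [438.1 -69.7  26.2]
240 283 346 [481.1 -49.4  23.4] [437.7 -50.8  23.8]
265 284 345 [480.6 -28.8  19.7] [437.1 -30.4  20.7]
290 285 344 [480.   -6.8  16.2] [436.5  -8.4  16.9]
315 286 343 [479.3  16.2  13.4] [436.   14.5  14.3]
```

View pics/w14.png

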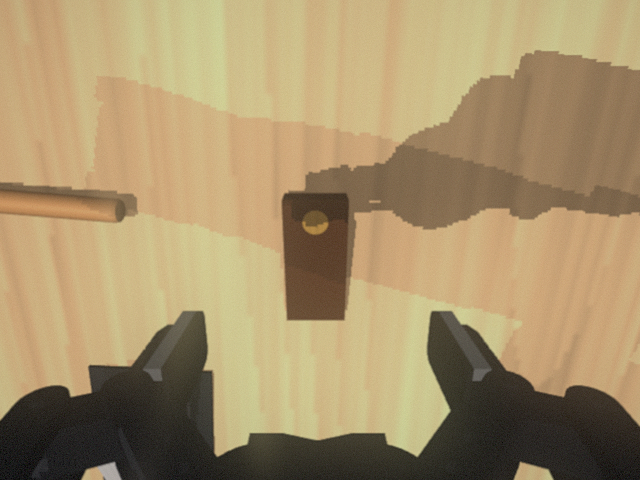

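The wedge is clear, thick end with the button at (315,222) and thin end at row 320, centre (458.7,-29.3) mm, yaw 91.8°. I go down to it.

```bash
python3 - <<'E'
from h import *
a=np.radians(91.77)
togo((.4597,-.0613,.021),Rt((-np.cos(a),-np.sin(a),0)))
E
```

```text
t 13.0 pos [459.7 -54.4 159.6] open 1.003 F [-0.1  0.2 -0.3] M [-0.   -0.02 -0.  ] j [-0.26  0.06 -0.49  1.02 -0.   -1.86]
shift [1.386e+02 6.900e+00 1.000e-01] turn [-0.05  0.04  0.01]
```

Request:
move_arm:
  commands:
    - [[40,6.5,0],[0,0,0],1]
    - [[80,6.5,0],[0,0,0],1]
    - [[110,6.5,0],[0,0,0],1]
    - [[128,6.5,0],[0,0,0],1]
    - [[138,6.5,0],[0,0,0],1]

```text
time_s: 13.5
ee_pos: [0.4596, -0.059, 0.0199]
tool_rot: [-0.403, 1.568, 2.772]
ft_force: [-0.2, 0.7, 0.8]
opening: 0.999
```

Request:
move_arm:
  commands:
    - [[0,0,0],[0,0,0],0.6]
    - [[0,0,0],[0,0,0],0.4]
    - [[0,0,0],[0,0,0],0.3]
    - [[0,0,0],[0,0,0],0.3]
    - [[0,0,0],[0,0,0],0.3]
  newtons: 50

```text
time_s: 14.0
ee_pos: [0.4613, -0.0593, 0.0213]
tool_rot: [-2.037, 1.57, 1.138]
ft_force: [0.7, 0.9, 4.7]
opening: 0.527
```

```bash
python3 - <<'E'
from h import *
a=np.radians(91.77)
togo((.4597,-.0613,.021),Rt((-np.cos(a),-np.sin(a),0)))
E
```

```text
t 14.0 pos [461.3 -59.3  21.3] open 0.527 F [0.7 0.9 4.7] M [ 0.21 -0.01 -0.01] j [-0.27  0.25 -0.62  0.7   0.   -1.87]
shift [0.3 1.9 1.6] turn [ 0.13 -0.02  0.04]
```

Request:
move_arm:
  commands:
    - [[-4,0,0],[0,0,0],0.3]
    - [[-15,0,0],[0,0,0],0.3]
    - [[-40,0,0],[0,0,0],0.3]
    - [[-75,0,0],[0,0,0],0.3]
    - [[-110,0,0],[0,0,0],0.3]

```text
time_s: 14.5
ee_pos: [0.4602, -0.0593, 0.1326]
tool_rot: [-0.806, 1.569, 2.369]
ft_force: [0.5, 0.7, -1.2]
opening: 0.524
```

```bash
python3 - <<'E'
from h import *
import pickle
s=ctrl.observe();c=ctrl.capture('wrist');pickle.dump((s,c),open('w15.pkl','wb'))
cv2.imwrite('pics/w15.png',c['img'])
T=np.array(c['T_tool_cam']);V,U=np.mgrid[0:480,0:640];x,y=ray(c,U,V);d=c['depth']
P=(np.stack([x*d,-y*d,-d],-1)@T[:3,:3].T+T[:3,3])*1000
for r in range(270,440,12): print(r,[tuple(P[r,u].round(1)) for u in (255,290,317,350,375)])
E
```

```text
270 [(np.float64(130.9), np.float64(-26.4), np.float64(-43.9)), (np.float64(18.9), np.float64(20.3), np.float64(-10.4)), (np.float64(18.7), np.float64(20.4), np.float64(0.5)), (np.float64(17.6), np.float64(20.8), np.float64(13.7)), (np.float64(130.8), np.float64(-26.3), np.float64(42.2))]
282 [(np.float64(7.4), np.float64(20.2), np.float64(-22.7)), (np.float64(7.5), np.float64(20.2), np.float64(-9.6)), (np.float64(7.7), np.float64(20.1), np.float64(0.5)), (np.float64(7.3), np.float64(20.3), np.float64(12.8)), (np.float64(6.2), np.float64(20.8), np.float64(22.0))]
294 [(np.float64(-1.4), np.float64(19.6), np.float64(-21.4)), (np.float64(-2.5), np.float64(20.1), np.float64(-9.0)), (np.float64(-3.5), np.float64(20.6), np.float64(0.5)), (np.float64(-3.2), np.float64(20.5), np.float64(12.0)), (np.float64(-3.1), np.float64(20.4), np.float64(20.7))]
306 [(np.float64(-5.8), np.float64(17.2), np.float64(-20.8)), (np.float64(-5.4), np.float64(17.0), np.float64(-8.8)), (np.float64(-5.3), np.float64(16.9), np.float64(0.5)), (np.float64(-5.7), np.float64(17.1), np.float64(11.9)), (np.float64(-6.2
[... 2502 characters left out ...]
.5)), (np.float64(1.8), np.float64(-35.6), np.float64(13.9)), (np.float64(132.1), np.float64(-154.9), np.float64(48.5))]
426 [(np.float64(132.8), np.float64(-167.9), np.float64(-51.1)), (np.float64(3.0), np.float64(-42.8), np.float64(-10.6)), (np.float64(3.5), np.float64(-43.3), np.float64(0.5)), (np.float64(2.7), np.float64(-42.5), np.float64(14.2)), (np.float64(131.9), np.float64(-167.1), np.float64(49.0))]
438 [(np.float64(-56.3), np.float64(11.0), np.float64(-13.4)), (np.float64(-55.3), np.float64(10.0), np.float64(-5.7)), (np.float64(4.3), np.float64(-50.4), np.float64(0.5)), (np.float64(-55.9), np.float64(10.6), np.float64(7.9)), (np.float64(-56.6), np.float64(11.4), np.float64(13.4))]
```

View pics/w15.png

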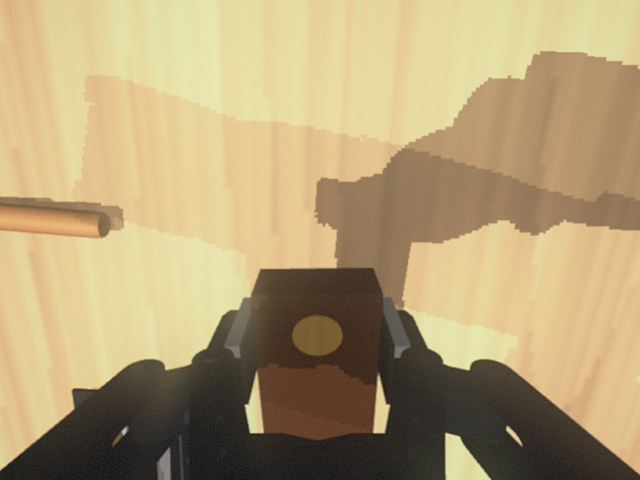

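```bash
cat >> h.py <<'E'
TIP=np.array([20.5,-80,.4])/1000
def wt(sx,hh,th=0,sy=0):
    xb,yb,n=bedax(); Rm=Rt(-xb,n)@R.from_rotvec([0,0,np.radians(th)]).as_matrix()
    return PIN+xb*sx/1000+yb*sy/1000+n*(5+hh)/1000-Rm@TIP, Rm
E
python3 - <<'E'
from h import *
p,Rm=wt(65,60,2.5);print(p);togo(p,Rm)
E
```

```text
[0.59994419 0.12383301 0.14473561]
t 14.55 pos [464.6 -60.3 138.7] open 0.528 F [ 2.  -0.4  2.8] M [-0.11 -0.12 -0.03] j [-0.27  0.09 -0.51  0.97  0.   -1.87]
shift [  -5.1 -179.6 -141.5] turn [ 4.   -1.33 22.4 ]
```

Request:
move_arm:
  commands:
    - [[-20,-35,-28],[0.8,-0.3,4.5],0.3]
    - [[-30,-72,-57],[1.6,-0.5,9],0.3]
    - [[-30,-109,-86],[2.4,-0.8,13.5],0.3]
    - [[-20,-146,-115],[3.2,-1,18],0.3]
    - [[-10,-175,-138],[4,-1.3,22.4],0.3]

```text
time_s: 15.05
ee_pos: [0.5986, 0.1217, 0.151]
tool_rot: [1.584, 1.176, -1.598]
ft_force: [0.6, -1.3, -1.3]
opening: 0.526
```

```bash
python3 - <<'E'
from h import *
p,Rm=wt(68,30,2.5);print(p);togo(p,Rm)
E
```

```text
[0.59965204 0.11639722 0.11551877]
t 15.05 pos [598.6 121.7 151. ] open 0.526 F [ 0.6 -1.3 -1.3] M [ 0.41 -0.04  0.05] j [ 0.26  0.41 -0.11  1.17 -0.38 -1.25]
shift [34.8 -8.8 -1.1] turn [-0.08 -0.27 -0.1 ]
```

Request:
move_arm:
  commands:
    - [[10,-5,-0.5],[0,-0.1,0],0.3]
    - [[22,-8,-1],[0,-0.2,0],0.3]
    - [[34.5,-8.8,-1],[0,-0.2,0],0.3]
    - [[34.5,-8.8,-1],[0,-0.2,0],0.3]
    - [[34.5,-8.8,-1],[0,-0.2,0],0.3]

```text
time_s: 15.55
ee_pos: [0.5985, 0.1146, 0.116]
tool_rot: [1.573, 1.176, -1.612]
ft_force: [-0.2, 0.2, -0.8]
opening: 0.524
```

```bash
python3 - <<'E'
from h import *
p,Rm=wt(72,4,2.5);print(p);togo(p,Rm)
c=ctrl.capture('side');cv2.imwrite('pics/s16.png',cv2.resize(c['img'][230:380,110:310],None,fx=4,fy=4,interpolation=cv2.INTER_CUBIC))
togo(p,Rm)
E
```

```text
[0.59945049 0.11126743 0.08971868]
t 15.55 pos [598.5 114.6 116. ] open 0.524 F [-0.2  0.2 -0.8] M [ 0.45  0.03 -0.03] j [ 0.25  0.44 -0.14  1.11 -0.38 -1.26]
shift [25.5 -7.  -1. ] turn [-0.19  0.03 -0.12]
t 15.6 pos [599.2 115.  116.6] open 0.528 F [ 0.4 -0.1 -1.4] M [ 0.38 -0.01 -0.01] j [ 0.25  0.44 -0.14  1.11 -0.38 -1.26]
shift [26.2 -6.9 -0.3] turn [-0.2  -0.05 -0.09]
```

View pics/s16.png

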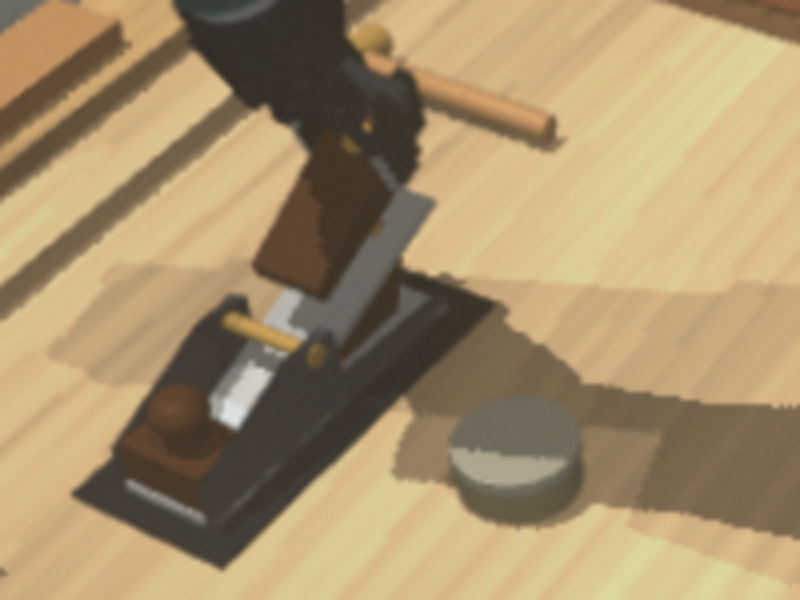

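The wedge is above the iron behind the bar, thin end first. I lower it until it just about touches the iron.

Request:
move_arm:
  commands:
    - [[8,-4,-0.3],[-0.1,0,0],0.3]
    - [[17,-6.5,-0.3],[-0.1,0,0],0.3]
    - [[23,-7,-0.3],[-0.1,0,0],0.3]
    - [[26,-7,-0.3],[-0.1,0,0],0.3]
    - [[26,-7,-0.3],[-0.1,0,0],0.3]

```text
time_s: 16.1
ee_pos: [0.5988, 0.1112, 0.089]
tool_rot: [1.57, 1.176, -1.612]
ft_force: [0.2, 0.5, -0.3]
opening: 0.526
```

```bash
python3 - <<'E'
from h import *
p,Rm=wt(76,1,2.5);togo(p,Rm)
E
```

```text
t 16.1 pos [598.8 111.2  89. ] open 0.526 F [ 0.2  0.5 -0.3] M [ 0.39 -0.04  0.01] j [ 0.24  0.46 -0.17  1.05 -0.38 -1.27]
shift [ 2.1 -3.9 -0.7] turn [-0.07  0.04 -0.12]
```

Request:
move_arm:
  commands:
    - [[1,-2,-0.5],[0,0,0],0.3]
    - [[2,-3.9,-0.7],[0,0,0],0.3]
    - [[2,-3.9,-0.7],[0,0,0],0.3]

```text
time_s: 16.4
ee_pos: [0.5997, 0.1143, 0.0855]
tool_rot: [1.57, 1.176, -1.611]
ft_force: [-0.5, 0.2, -1.4]
opening: 0.526
```

```bash
python3 - <<'E'
from h import *
p,Rm=wt(76,0,2.5);togo(p,Rm)
c=ctrl.capture('side');cv2.imwrite('pics/s17.png',cv2.resize(c['img'][250:370,130:270],None,fx=5.5,fy=5,interpolation=cv2.INTER_CUBIC))
E
```

```text
t 16.4 pos [599.7 114.3  85.5] open 0.526 F [-0.5  0.2 -1.4] M [ 0.4  -0.03 -0.02] j [ 0.25  0.47 -0.17  1.05 -0.38 -1.26]
shift [1.1 0.3 0.1] turn [-0.05  0.03 -0.11]
```

View pics/s17.png

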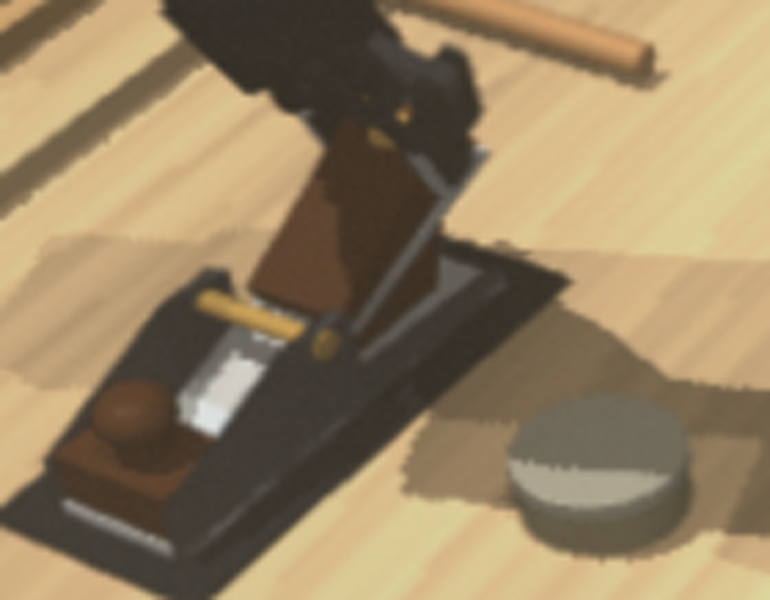

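```bash
python3 - <<'E'
from h import *
p,Rm=wt(106,1,2.5);togo(p,Rm)
E
```

```text
t 16.45 pos [599.7 114.2  85.6] open 0.528 F [ 0.8  0.1 -1.8] M [ 0.47 -0.07  0.04] j [ 0.25  0.47 -0.17  1.05 -0.38 -1.26]
shift [ -1.2 -29.8   0.1] turn [-0.06  0.03 -0.12]
```

Request:
move_arm:
  commands:
    - [[-0.3,-6,0],[0,0,0],0.3]
    - [[-0.5,-12,0],[0,0,0],0.3]
    - [[-0.8,-18,0],[0,0,0],0.3]
    - [[-1,-24,0.1],[0,0,-0.1],0.3]
    - [[-1.2,-29.5,0.1],[0,0,-0.1],0.3]

```text
time_s: 16.95
ee_pos: [0.6006, 0.1426, 0.0751]
tool_rot: [1.57, 1.178, -1.611]
ft_force: [0.1, 0.3, -0.8]
opening: 0.53
```

```bash
python3 - <<'E'
from h import *
p,Rm=wt(107,0.5,0);togo(p,Rm)
c=ctrl.capture('side');cv2.imwrite('pics/s18.png',cv2.resize(c['img'][250:370,130:270],None,fx=5.5,fy=5,interpolation=cv2.INTER_CUBIC))
E
```

```text
t 16.95 pos [600.6 142.6  75.1] open 0.53 F [ 0.1  0.3 -0.8] M [ 0.41  0.   -0.  ] j [ 0.29  0.5  -0.14  1.06 -0.37 -1.22]
shift [ 4.   0.2 -0. ] turn [-0.04  0.03 -2.52]
```

View pics/s18.png

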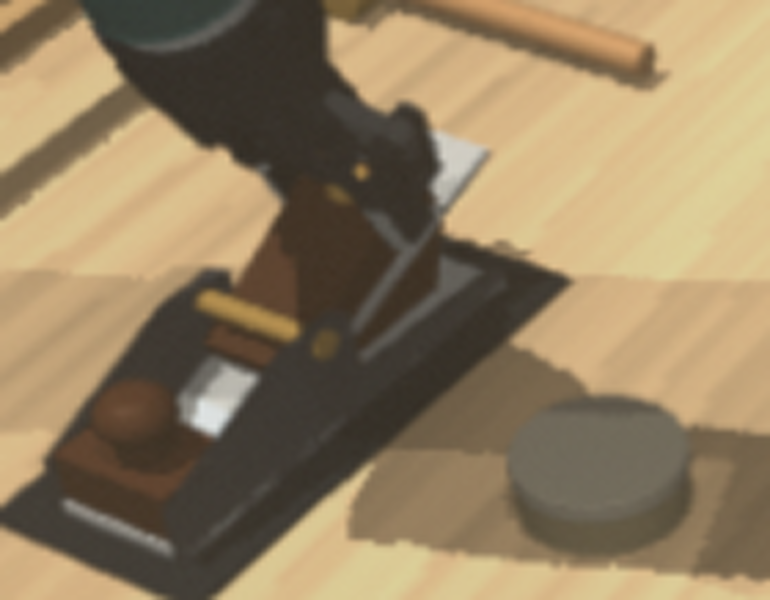

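The tip is under and past the bar, and no force shows. I advance 2 mm, then lay it flat.

Request:
move_arm:
  commands:
    - [[-0.1,-2,0],[0,0,0],0.3]
    - [[1,-2,0],[0,0,-0.8],0.3]
    - [[2.4,-2,0],[0,0,-1.7],0.3]
    - [[3.8,-2,0],[0,0,-2.5],0.3]
    - [[3.8,-2,0],[0,0,-2.5],0.3]

```text
time_s: 17.5
ee_pos: [0.6007, 0.143, 0.0708]
tool_rot: [1.571, 1.223, -1.611]
ft_force: [0.1, -0.4, -0.7]
opening: 0.529
```

```bash
python3 - <<'E'
from h import *
p,Rm=wt(124,0,0);togo(p,Rm)
E
```

```text
t 17.5 pos [600.7 143.   70.8] open 0.529 F [ 0.1 -0.4 -0.7] M [ 0.38 -0.02 -0.02] j [ 0.27  0.49 -0.16  1.03 -0.33 -1.24]
shift [  0.6 -14.8   0.1] turn [-0.07  0.02  0.05]
```

Request:
move_arm:
  commands:
    - [[0.5,0,0],[0,0,0],0.3]
    - [[1,0,0],[0,0,0],0.3]
    - [[1,0,0],[0,0,0],0.3]

```text
time_s: 17.8
ee_pos: [0.6008, 0.1429, 0.0708]
tool_rot: [1.572, 1.223, -1.61]
ft_force: [-1.3, 2.1, 5.7]
opening: 0.529
```

```bash
python3 - <<'E'
from h import *
p,Rm=wt(124,0,0);togo(p,Rm)
E
```

```text
t 17.8 pos [600.8 142.9  70.8] open 0.529 F [-1.3  2.1  5.7] M [ 0.35  0.51 -0.29] j [ 0.27  0.49 -0.16  1.03 -0.33 -1.24]
shift [  0.5 -14.8   0.1] turn [-0.07 -0.    0.07]
```

The wedge lies on the iron, with about 6 N of contact. I relieve that and slide it home in small steps.

Request:
move_arm:
  commands:
    - [[-0.2,-2,0],[0,0,0],0.3]
    - [[0,-5,0],[0,0,0],0.3]
    - [[0,-8,0],[0,0,0],0.3]
    - [[0,-10.5,0],[0,0,0],0.3]
    - [[0,-12,0],[0,0,0],0.3]

```text
time_s: 18.3
ee_pos: [0.6014, 0.1543, 0.0666]
tool_rot: [1.573, 1.223, -1.609]
ft_force: [0.6, -0.2, 2.7]
opening: 0.533
```

```bash
python3 - <<'E'
from h import *
p,Rm=wt(124,0,0);togo(p,Rm);xb,yb,n=bedax();F=ctrl.observe()['ft_force'];print('along',F@xb,'norm',F@n,'lat',F@yb)
E
```

```text
t 18.3 pos [601.4 154.3  66.6] open 0.533 F [ 0.6 -0.2  2.7] M [0.09 0.05 0.1 ] j [ 0.29  0.5  -0.15  1.03 -0.33 -1.22]
shift [ 0.5 -2.6  0.3] turn [-0.06 -0.02  0.05]
along -1.0413540498416218 norm 2.4728360940775866 lat -0.5827812693818899
```

Request:
move_arm:
  commands:
    - [[0,-0.7,0],[0,0,0],0.3]
    - [[0,-1.3,0],[0,0,0],0.3]
    - [[0,-2,0],[0,0,0],0.3]

```text
time_s: 18.6
ee_pos: [0.6016, 0.1562, 0.066]
tool_rot: [1.573, 1.222, -1.609]
ft_force: [0.1, -1.1, 2.5]
opening: 0.525
```

```bash
python3 - <<'E'
from h import *
p,Rm=wt(124,0,0);togo(p,Rm);xb,yb,n=bedax();F=ctrl.observe()['ft_force'];print('along',F@xb,'norm',F@n,'lat',F@yb)
E
```

```text
t 18.6 pos [601.6 156.2  66. ] open 0.525 F [ 0.1 -1.1  2.5] M [ 0.06  0.06 -0.02] j [ 0.29  0.5  -0.15  1.03 -0.33 -1.22]
shift [ 0.5 -0.6  0.4] turn [-0.07 -0.03  0.04]
along -1.8416409600430532 norm 1.9634383773890964 lat -0.1411208664749413
```

Request:
move_arm:
  commands:
    - [[0,-0.7,0],[0,0,0],0.3]
    - [[0,-1.4,0],[0,0,0],0.3]
    - [[0,-2,0],[0,0,0],0.3]

```text
time_s: 18.9
ee_pos: [0.6016, 0.1574, 0.0655]
tool_rot: [1.573, 1.221, -1.609]
ft_force: [-0.3, -3.5, 2.9]
opening: 0.528
```

```bash
python3 - <<'E'
from h import *
p,Rm=wt(124,0,0);togo(p,Rm);xb,yb,n=bedax();F=ctrl.observe()['ft_force'];print('along',F@xb,'norm',F@n,'lat',F@yb)
E
```

```text
t 18.9 pos [601.6 157.4  65.5] open 0.528 F [-0.3 -3.5  2.9] M [-0.51  0.14  0.  ] j [ 0.29  0.51 -0.15  1.04 -0.33 -1.22]
shift [0.5 0.7 0.4] turn [-0.08 -0.03 -0.06]
along -4.2494245199522895 norm 1.5315940881589603 lat 0.15975957302758417
```

It is starting to bind (4 N). I push a little more, aiming for about 8–10 N.

Request:
move_arm:
  commands:
    - [[0,-1,0],[0,0,0],0.3]
    - [[0,-1.7,0],[0,0,0],0.3]
    - [[0,-1.7,0],[0,0,0],0.3]

```text
time_s: 19.2
ee_pos: [0.6016, 0.1577, 0.0654]
tool_rot: [1.574, 1.218, -1.609]
ft_force: [0.7, -6.0, 5.3]
opening: 0.528
```

```bash
python3 - <<'E'
from h import *
p,Rm=wt(124,0,0);togo(p,Rm);xb,yb,n=bedax();F=ctrl.observe()['ft_force'];print('along',F@xb,'norm',F@n,'lat',F@yb)
E
```

```text
t 19.2 pos [601.6 157.7  65.4] open 0.528 F [ 0.7 -6.   5.3] M [-0.93  0.24 -0.02] j [ 0.3   0.51 -0.15  1.04 -0.33 -1.21]
shift [0.6 1.  0.4] turn [-0.1  -0.02 -0.24]
along -7.444584097510442 norm 2.942730914375472 lat -0.9253825146432058
```

Request:
move_arm:
  commands:
    - [[0,-1.5,0],[0,0,0],0.3]
    - [[0,-2.5,0],[0,0,-0.2],0.3]
    - [[0,-2.5,0],[0,0,-0.2],0.3]

```text
time_s: 19.5
ee_pos: [0.6016, 0.1579, 0.0654]
tool_rot: [1.574, 1.216, -1.61]
ft_force: [-0.1, -8.5, 6.5]
opening: 0.527
```

```bash
python3 - <<'E'
from h import *
import pickle
p,Rm=wt(124,0,0);togo(p,Rm);xb,yb,n=bedax();F=ctrl.observe()['ft_force'];print('along',F@xb,'norm',F@n,'lat',F@yb)
s=ctrl.observe();c=ctrl.capture('wrist');pickle.dump((s,c),open('w20.pkl','wb'))
cv2.imwrite('pics/w20.png',c['img'])
c=ctrl.capture('side');cv2.imwrite('pics/s20.png',cv2.resize(c['img'][250:370,130:270],None,fx=5.5,fy=5,interpolation=cv2.INTER_CUBIC))
E
```

```text
t 19.5 pos [601.6 157.9  65.4] open 0.527 F [-0.1 -8.5  6.5] M [-1.38  0.29  0.02] j [ 0.3   0.51 -0.14  1.04 -0.33 -1.21]
shift [0.6 1.2 0.4] turn [-0.13 -0.01 -0.32]
along -10.19057561914892 norm 3.197606205359893 lat -0.2396025369609283
```

View pics/w20.png

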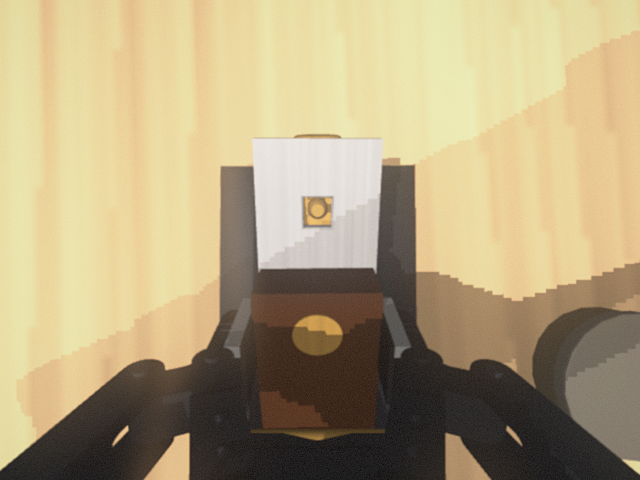

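View pics/s20.png

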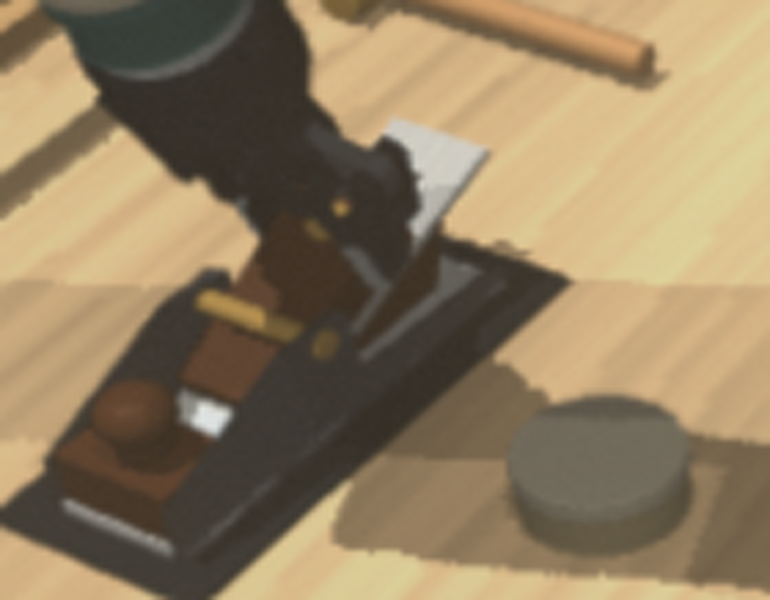

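The wedge is snug at 10 N, tip about 125 mm down the slope, and the pin still stands in the slot at (318,210). I release and back off.

Request:
move_arm:
  commands:
    - [[0,0,0],[0,0,0],0.6]
    - [[0,0,0],[0,0,0],0.75]
    - [[0,0,0],[0,0,0],0.9]
    - [[0,0,0],[0,0,0],0.9]
    - [[-3,0,0],[0,0,0],0.9]

```text
time_s: 20.1
ee_pos: [0.6012, 0.1592, 0.0676]
tool_rot: [1.57, 1.216, -1.613]
ft_force: [-0.2, -0.2, 0.3]
opening: 0.898
```

Request:
move_arm:
  commands:
    - [[-10,0,0],[0,0,0],0.9]
    - [[-30,0,0],[0,0,0],0.9]
    - [[-60,0,0],[0,0,0],0.9]
    - [[-95,5,0],[0,0,0],0.9]
    - [[-125,10,0],[0,0,0],0.9]

```text
time_s: 20.6
ee_pos: [0.6029, 0.1941, 0.1908]
tool_rot: [1.575, 1.217, -1.608]
ft_force: [0.6, 0.3, 0.2]
opening: 0.9
```

```bash
python3 - <<'E'
from h import *
import pickle
s=ctrl.observe();print(s['ee_pos'],s['ft_force'],s['time_s']);c=ctrl.capture('wrist');pickle.dump((s,c),open('w21.pkl','wb'))
cv2.imwrite('pics/w21.png',c['img'])
V,U=np.mgrid[0:480,0:640];P=pts(c,U,V,s)
xb,yb,n=bedax(); B=(P-PIN)@np.stack([xb,yb,n],1)*1000
reg=(abs(B[...,1])<20)&(B[...,0]>-24)&(B[...,0]<18)&(abs(B[...,2]-5)<2.5)&~((abs(B[...,0])<7.5)&(abs(B[...,1])<7))
Q=B[reg];k=np.linalg.lstsq(np.c_[Q[:,:2],np.ones(len(Q))],Q[:,2],rcond=None)[0];print('iron top slopes deg',np.degrees(k[:2]).round(2),'z',k[2].round(2))
for x in (30,40,50,60,70,80):
    r=(abs(B[...,1])<20)&(abs(B[...,0]-x)<3)&(B[...,2]>15)&(V<400); print(x,'wedge top z',np.median(B[r][:,2]).round(1),'exp',round(5+12.3+(125-x)*.143,1))
c=ctrl.capture('side');cv2.imwrite('pics/s21.png',cv2.resize(c['img'][250:370,130:270],None,fx=5.5,fy=5,interpolation=cv2.INTER_CUBIC))
c=ctrl.capture('scene');cv2.imwrite('pics/sc21.png',c['img'])
E
```

```text
[0.60293689 0.19410667 0.19078107] [0.61025183 0.26465831 0.24742666] 20.6
iron top slopes deg [-0.05 -0.06] z 5.26
30 wedge top z 31.0 exp 30.9
40 wedge top z 29.9 exp 29.5
50 wedge top z 28.3 exp 28.0
60 wedge top z 26.8 exp 26.6
70 wedge top z 25.4 exp 25.2
80 wedge top z 23.9 exp 23.7
```

View pics/w21.png

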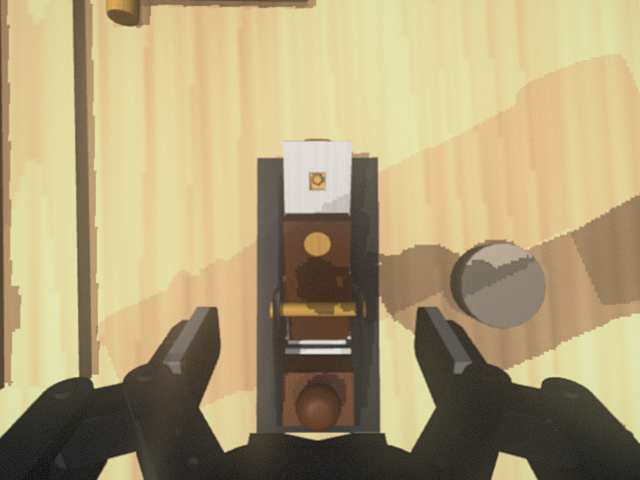

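View pics/s21.png

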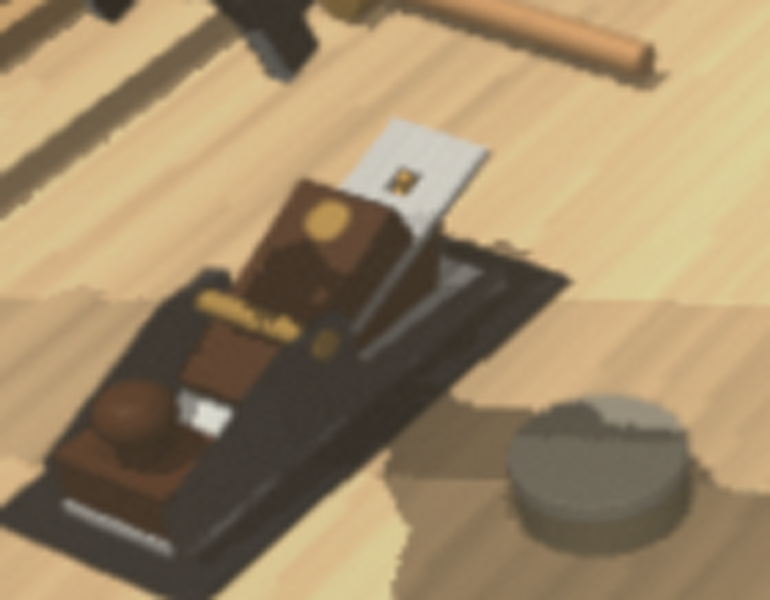

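View pics/sc21.png

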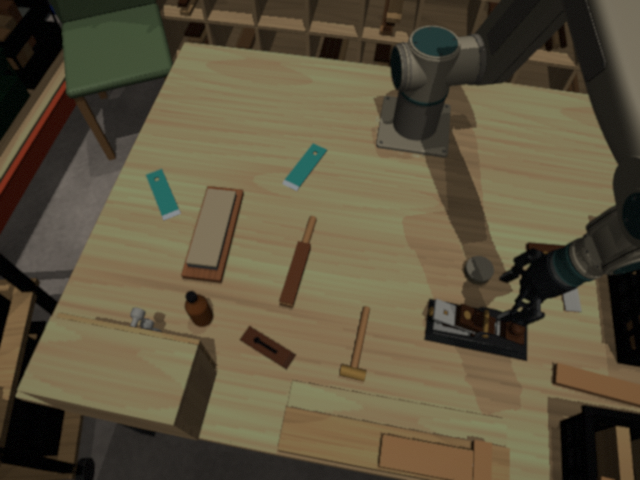

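The iron is flat with the pin in its slot (317,181). The wedge sits under the bar (row 310), its top surface within 0.4 mm of what a flat, home wedge would give. The tin, hammer and old iron have not moved, and the hand is clear.

```bash
python3 -c "
from cell import ctrl
print(ctrl.finish_job())"
```

```text
the job is handed in; nothing more can be done
None
```

The mitre plane is back together and the job is handed in, at about 21 s of the 56 s allowed.

- **Iron:** I gripped it by its sides off the strop block and slid it under the crossbar from behind. I centred the slot on the pin by looking at the pin through the slot, then lowered it. It lies bevel up with its edge in the mouth.
- **Wedge:** I slid it in thin end first, nose slightly down to clear the pin. Then I laid it flat on the iron and pushed until it bound at about 10 N along the slope, and let go.

**Last checks**
- **Iron flatness:** after release its top face was parallel to the bed within 0.1°, with the pin standing in the slot.
- **Wedge seat:** its top surface was within about 0.4 mm of what it should be with the tip about 125 mm down the slope (124 mm was stated).
- **Bystanders:** by eye, the wax tin, hammer and old iron had not moved, and the hand was well clear of everything.

**What disagreed:**
- My first estimate of the bed position was off by about 1.5 mm along the slope and 1 mm in height. I corrected it before placing the wedge.
- The iron showed a side force of about 4 N as it touched down. That was gone once I released it.

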